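# Hook the corner-key tote on its cleat bay and put the stray key back

## Task

Clear the bench: hang the blue tote on the cleat rail in the bay with the matching blue label, centred under it, its angled rear strip hooked down behind the rail's lip and its lock block swung in under the rail so that it hangs level and fully home. The stray corner key must end up inside the blue tote; do not tip the tote over, and leave everything else where it is.

Things in the scene. Friction and masses are not known exactly. Their poses are not given: they have to be found in the camera images.
- bay_blue: Bay of the blue tote: blue label 70 wide, chevron sign, on top (z 222-262) of the fixed cleat stand, a board 490 wide; 3 bays 165 apart, in any order. Origin on the board's front face (the 'wall', plane x=0, facing the robot), at bench level, mid-bay. x into the board, y along the rail to the left, z up. Tote home: tote_strip at x -16, y 0, z 182, tote_handle at x -81, z 202, axes parallel to these.
- trough (a point): Middle of the mouth of the trough behind the rail's lip in the blue bay, at x -15, z 197 of bay_blue; same axes. The rail runs through all bays: a bar from the wall to 22 out, z 148-180, topped by a 4 thick lip leaning outwards (35 deg from vertical) with its top edge at z 197, 29 to 33 out from the wall. Trough: 29 wide at the mouth, 15 at its floor (z 180).
- bay_red: Red-labelled bay (tape-roll sign): empty, not to be used. Frame as bay_blue. Fixed.
- bay_green: Green-labelled bay (marker sign) with its own green tote, of the same shape, hanging home in it: from the wall to x -150, y +-65, z 110 to 225; markers in it stand up to z 265. Frame as bay_blue. Fixed.
- tote_handle (a point): Grasp point on the handle of the loose blue tote (0.2-0.45 kg), 92 above its underside, near its centre of mass in x. Axes: x from its front (label) to its back, y left, z up. Handle: upright plywood plate 12 thick in y, x +-31, z -30 to +21 about this point. The tote stands on the bench, back roughly to the stand. Back plate 6 thick: x +37 to +43, z -92 to +17. Grip firmly (30 N or more).
- tote_inside (a point): On the tote's floor, mid-width; axes as tote_handle, and this point is x -12, z -87 from it. Open box 110 deep (x), 130 wide (y), rim 57 above this point. A middle wall 10 thick along x, rising into the handle, splits it into two compartments 55 wide, 95 deep, with centres at y +32 and -32 of here.
- tote_strip (a point): Middle of the lower edge of the tote's angled rear strip (aluminium, 4 thick, 120 wide), which runs from the top of the back plate backwards and down, 35 deg from vertical. Axes as tote_handle; this point is x +65, z -20 from it. The gap between it and the back plate, 20 clear, opens downwards and takes the rail's lip: 7 of play either way.
- lock_block (a point): Top rear edge, mid-width, of the wooden block low on the tote's back, 100 wide, 20 high; x +81, z -64 from tote_handle. Home, it touches the wall 10 under the rail, so an upright tote can be neither hung nor lifted off: lean its top 25-35 deg to the wall, lower the strip into the trough, then the bottom swings in. Let go with the strip down on the trough floor, it slides and swings home by its weight.
- key_arm (a point): Loose white nylon corner key, an L of 42 x 42, 9 high, 12 g, flat on the bench. Site: middle of the free part of one arm (13 wide in x, 29 long in y), half-way up; x across that arm to the inside of the L, y along it to the corner, z up. Middle of the 42 x 42 square: x +14.5, y +7.5 from here.
- tape_measure: Bystander: the yellow tape measure, 67 x 85 x 31 high, origin under its middle. Leave it alone.
- screw_tin: Bystander: the open tin of screws, 66 across, 41 high, origin under its middle. Leave it alone.
- ear_muffs: Bystander: the black ear muffs, 208 x 206 x 98 high, origin under its middle. Leave it alone.
- scissors: Bystander: the blue-handled scissors, 87 x 199 x 9 high, origin under its middle. Leave it alone.

How it is judged:
By the outcome, as a careful person would: the job done as asked, in the order asked, and still so for the second after the job is handed in, with the robot touching nothing.
It also fails if it takes over 67 s, if anything falls off the work surface, if the arm or the gripper's body presses on something with over 40 N, if the wrist force passes 120 N, or if a joint passes its speed limit or range.

## Robot

A 6-joint arm with a two-finger parallel gripper is mounted at the origin on the work surface; the furniture and walls round the work are solid. World frame = base frame: x ahead of the robot, y to its left, z up, the work surface at z = 0. Lengths are in mm, angles in rad, forces in N, time in s.
With the tool pointing down it reaches from about 250 to 775 mm from the base axis. Payload 4 kg.
Tool frame: the origin (TCP) lies on the mounting face of the last link; the fingertips stand 199 mm ahead of it and the grasp point (between the pads) lies 180 mm ahead of it; y points along the fingers, x is the direction in which the jaws open and shut, and the axes are right-handed (so a half turn about y gives the same grasp; the last joint's range is limited). The gripper opens to 94 mm and grips with 3 to 60 N. Pads are 16 mm wide; open, the fingers measure 119 mm over their backs; the gripper's body (75 mm by 177 mm) begins 78 mm behind the grasp point.
Start: joints at [-1.395, 0.087, 1.371, -0, 1.684, -0.103], TCP at [151.355, -528.764, 404.706] pointing down, gripper open.
Joint ranges: [-3.1, 3.1], [-0.76, 2.03], [0.27, 2.55], [-1.08, 4.22], [0.17, 2.65], [-2.57, 2.57]. Speed limits (rad/s): [2.79, 2.79, 3.14, 3.14, 3.14, 3.14].

## Interface

Orientations are given as a unit quaternion [x, y, z, w].
In Python, from workcell import arm gives the robot as it stands. The module is installed in compiled form; this text tells all that it offers.
- The arm moves only by the tool arm_command, never from a script. Its argument "moves" is a list of rows, each an object of numbers: "dx", "dy", "dz": the shift along the tool's x, y, z in cm; "twist": the turn about the tool's y in rad; "claw": the finger opening in cm, from 0 to 9.4. A call has 1 to 5 rows; each row shifts and turns the commanded pose from where the row before left it, along the tool's axes as they then stand; what a row does not reach is not made up. A row lasts 1/12 s, in which the tool goes at most 41.7 mm and 7.16 degrees, less where a joint would pass 70% of its speed; a pose out of reach is approached as far as the arm can. A call is refused whole if a number of a shift passes 4.17 or a number of a turn 0.125, either way. A call with a gripper value outside its range is refused whole. The fingers move at their own pace and stop on an object; "squeeze" is the grip in N (left out, the last holds). Time passes only in rows, so rows that do not move let the fingers close. It gives the time, the measured TCP pose, the force and the opening at its end, in the units of the state.
- arm.read_state(): the state, without advancing time (a new reading comes with each control period).
- arm.get_image(name): name is "scene" or "top" or "wrist"; returns the picture (384x512x3 uint8, red, green, blue); there is no depth.
- arm.camera_model(name): a dict with "fx", "fy", "cx", "cy" (pixels), "xyz" and "attitude" of the camera in the world; the wrist camera has in their place "mount" (4x4, takes a point from camera to tool coordinates, whose origin is the TCP and whose axes are the tool frame's). Camera axes: x right, y down, z forward; pixel columns grow to the right and rows downward; lengths in mm; the calibration is good to about 2 mm. A picture is of the moment at which its call begins: read the wrist's pose just before it. camera_model takes no time and is no camera call.
- arm.job_done(): hands the job in, once; it reports no verdict.
The state is a dict: "t": time; "q": joint angles; "joint_velocities": joint speeds; "tau": joint torques, N m; "eef_pos": TCP position; "eef_rot": TCP orientation; "force": force on the tool from outside, world axes, zero at the start; "wrist_torque": the same for the moment, N m; "gripper_width": finger opening in mm.
Only numpy, scipy, OpenCV 4.12 (cv2) and the standard library are available. Lean on these libraries where they do the work, as an engineer would, in place of code of your own. Each camera call takes 0.05 s, during which the arm holds its last target.

## Working session

There is one attempt and no reset: what is moved stays moved. The work goes in short steps, Python scripts to look and compute and a tool call to move; the robot and the scene stay as the last step left them, time stands still between calls to the robot, and variables do not carry over. Pictures are saved under pics/ and viewed, and the job is handed in when it is done.

Besides the shell and the picture viewer there is one more tool, called after "Call:" as name(argument=value, ...), one argument or row to a line, values as JSON. arm_command: Moves the arm, as the interface text tells. Its arguments: {"type":"object","properties":{"moves":{"type":"array"},"squeeze":{"type":"number"}},"required":["moves"]}

```bash
mkdir -p pics; python3 - <<'E'
from workcell import arm
import cv2
print(arm.read_state())
for n in("scene","top","wrist"):
    print(n,arm.camera_model(n))
    cv2.imwrite(f"pics/{n}0.png",arm.get_image(n)[:,:,::-1])
E
```

```text
{'t': 0.0, 'q': array([-1.39510730e+00,  8.79366362e-02,  1.37223826e+00,  7.20447654e-07,
        1.68358760e+00, -1.03099716e-01]), 'joint_velocities': array([-0.0003647 ,  0.00077   , -0.00016388,  0.00114762,  0.00232477,
       -0.00256579]), 'tau': array([ 8.13066845e-05, -3.40184784e+01, -3.02428722e+01,  7.19447387e-02,
        3.30130197e-02, -1.70087847e-04]), 'eef_pos': array([ 151.3311573 , -528.65328188,  403.52185854]), 'eef_rot': array([-0.56409894,  0.42623981, -0.42511658,  0.56514414]), 'force': array([-0.35492425,  0.093096  ,  0.40947645]), 'wrist_torque': array([-0.05361743, -0.01444689,  0.03912632]), 'gripper_width': 93.96690550857546}
scene {'fx': 454.4254139051829, 'fy': 454.4254139051829, 'cx': 253.7179946337642, 'cy': 193.33546379390674, 'xyz': array([-222.24465595,  526.74935254, 1210.60340571]), 'attitude': array([-0.45371403,  0.82806738, -0.28797099,  0.15975201])}
top {'fx': 346.864218692967, 'fy': 346.864218692967, 'cx': 258.59102650415366, 'cy': 189.04176216834142, 'xyz': array([ 351.3027728 ,   47.75742351, 1316.4134639 ]), 'attitude': array([-0.70419301,  0.7074998 , -0.03723909,  0.04657775])}
wrist {'fx': 313.0808926672294, 'fy': 313.0808926672294, 'cx': 256.98348176349697, 'cy': 191.5715189715744, 'mount': array([[ 9.99999698e-01, -6.73126425e-05,  7.73925831e-04,
         8.73017547e-01],
       [-7.63989666e-04, -2.65720240e-01,  9.64049880e-01,
         2.02746918e+01],
       [ 1.40755013e-04, -9.64050180e-01, -2.65720211e-01,
         7.65863314e+01],
       [ 0.00000000e+00,  0.00000000e+00,  0.00000000e+00,
         1.00000000e+00]])}
```

View pics/scene0.png

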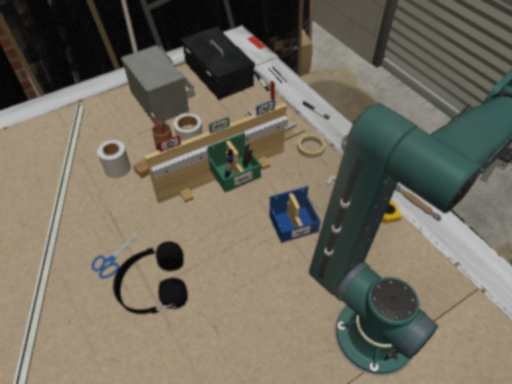

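View pics/top0.png

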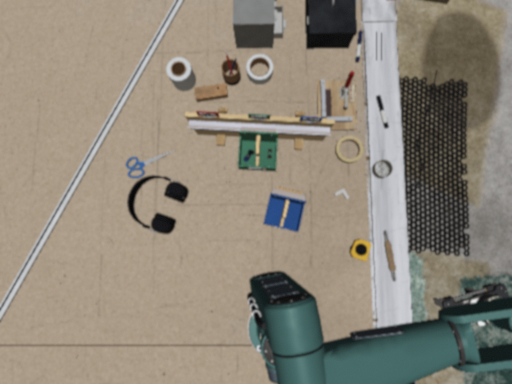

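View pics/wrist0.png

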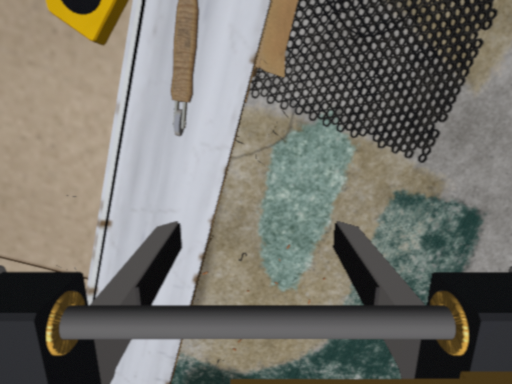

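```bash
cat > h.py <<'E'
import numpy as np, cv2
from workcell import arm
from scipy.spatial.transform import Rotation as R
CM={n:arm.camera_model(n) for n in("scene","top","wrist")}
def campose(n,st=None):
    m=CM[n]
    if n!="wrist": return R.from_quat(m["attitude"]).as_matrix(),np.array(m["xyz"])
    st=st or arm.read_state()
    T=R.from_quat(st["eef_rot"]).as_matrix();M=np.array(m["mount"])
    return T@M[:3,:3],T@M[:3,3]+np.array(st["eef_pos"])
def plane(n,px,z,pose=None):
    r,t=pose or campose(n);m=CM[n];px=np.atleast_2d(px).astype(float)
    d=np.c_[(px[:,0]-m["cx"])/m["fx"],(px[:,1]-m["cy"])/m["fy"],np.ones(len(px))]@r.T
    return t+d*((z-t[2])/d[:,2])[:,None]
def proj(n,P,pose=None):
    r,t=pose or campose(n);m=CM[n];c=(np.atleast_2d(P)-t)@r
    return np.c_[c[:,0]/c[:,2]*m["fx"]+m["cx"],c[:,1]/c[:,2]*m["fy"]+m["cy"]]
E
python3 - <<'E'
from h import *
print(campose("scene")[0]); print(campose("top")[0]); print(R.from_quat(arm.read_state()["eef_rot"]).as_matrix().round(3))
t=cv2.imread("pics/top0.png");s=cv2.imread("pics/scene0.png")
a=cv2.resize(t[95:265,170:400],None,fx=3.4,fy=3.4,interpolation=cv2.INTER_CUBIC);cv2.imwrite("pics/topc.png",a)
a=cv2.resize(s[70:260,130:350],None,fx=3.1,fy=3.1,interpolation=cv2.INTER_CUBIC);cv2.imwrite("pics/scc.png",a)
E
```

```text
[[-0.53724575 -0.65940369  0.52588381]
 [-0.84341946  0.42243258 -0.33195531]
 [-0.00325789 -0.62188222 -0.78310401]]
[[-0.00388545 -0.9929638   0.11835451]
 [-0.99990185  0.00545092  0.01290615]
 [-0.01346048 -0.11829275 -0.99288753]]
[[ 0.275 -0.     0.961]
 [-0.961  0.002  0.275]
 [-0.002 -1.     0.   ]]
```

View pics/topc.png

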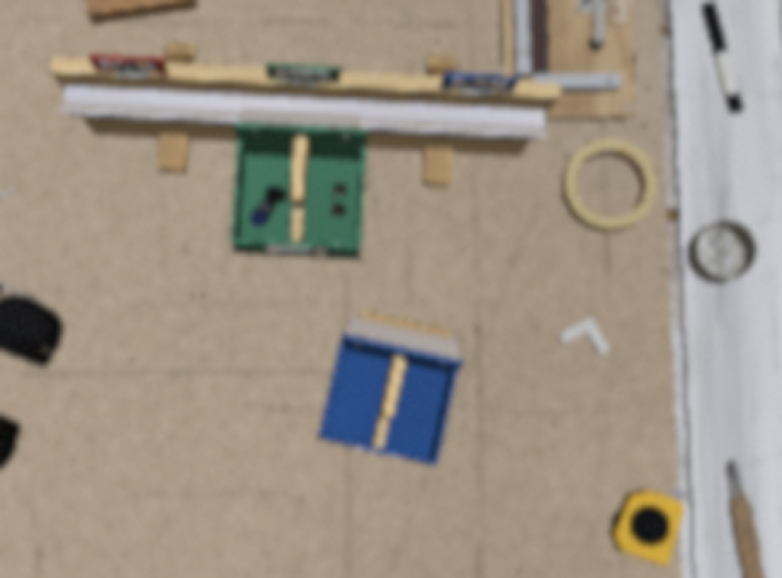

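View pics/scc.png

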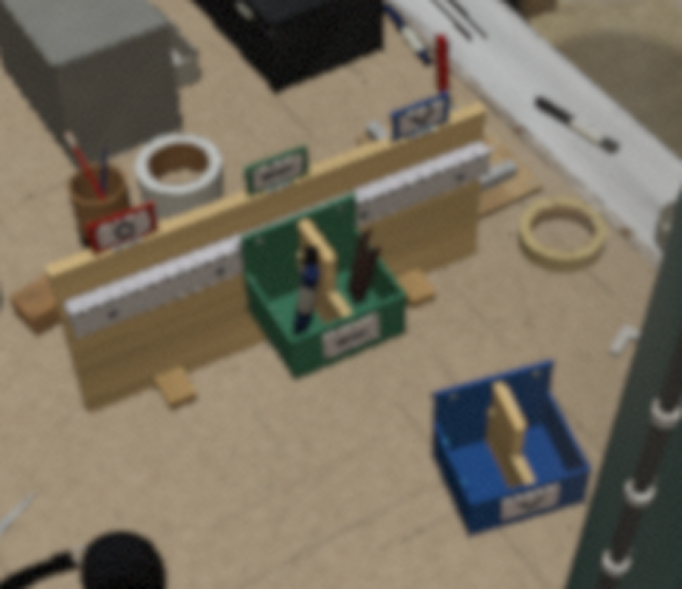

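```bash
python3 - <<'E'
from h import *
t=cv2.imread("pics/top0.png");
hsv=cv2.cvtColor(t,cv2.COLOR_BGR2HSV)
def show(name,m,x0,y0,x1,y1):
    k=np.zeros_like(m);k[y0:y1,x0:x1]=m[y0:y1,x0:x1]
    n,l,s,c=cv2.connectedComponentsWithStats(k)
    for i in range(1,n):
        if s[i,4]>8: print(name,s[i],c[i].round(2))
    return k
blue=cv2.inRange(hsv,(100,90,40),(130,255,255)); red=cv2.inRange(hsv,(0,110,40),(8,255,200))|cv2.inRange(hsv,(172,110,40),(180,255,200))
grn=cv2.inRange(hsv,(60,60,30),(90,255,255))
show("bl",blue,290,108,335,125);show("red",red,190,105,225,125);show("gr",grn,240,108,280,121)
kb=show("tote",blue,250,180,320,240)
kk=show("key",cv2.inRange(hsv,(0,0,185),(180,30,255)),325,180,360,205)
c=max(cv2.findContours(kb,0,1)[0],key=cv2.contourArea);r=cv2.minAreaRect(c);print(r,plane("top",cv2.boxPoints(r),62))
# zoomed key
cv2.imwrite("pics/key0.png",cv2.resize(t[180:205,325:360],None,fx=16,fy=16,interpolation=cv2.INTER_CUBIC))
print(plane("top",[[342,193],[258,117],[310,119],[208,114]],9))
E
```

```text
tote [265 194  40  37 894] [283.96 211.94]
key [342 190   6   7  10] [344.7 192.8]
((283.97747802734375, 211.99464416503906), (34.41880798339844, 30.388612747192383), 13.392498016357422) [[ 378.38314825   46.08502431   62.        ]
 [ 485.26479372   19.89704569   62.        ]
 [ 455.59279861 -101.05518738   62.        ]
 [ 349.42550261  -73.79529561   62.        ]]
[[ 490.35617293 -250.39799866    9.        ]
 [ 789.57666154   65.95538716    9.        ]
 [ 779.86465663 -135.88804488    9.        ]
 [ 803.31202631  261.15824122    9.        ]]
```

View pics/key0.png

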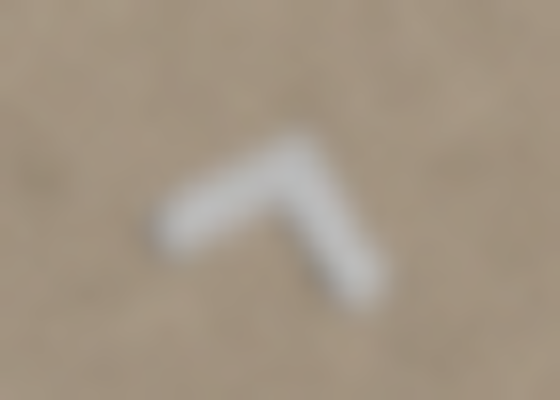

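Call:
arm_command(
  moves=[
    {"dz": 3.5,"dx": -1.7},
    {"dz": 3.5,"dx": -1.7},
    {"dz": 3.5,"dx": -1.7},
    {"dz": 3.5,"dx": -1.7},
    {"dz": 3.5,"dx": -1.7},
  ],
)

```text
schema error: expected keys dx, dy, dz, twist, claw
```

Call:
arm_command(
  moves=[
    {"dz": 3.5,"dx": -1.7},
    {"dz": 3.5,"dx": -1.7},
    {"dz": 3.5,"dx": -1.7},
    {"dz": 3.0,"dx": -1.7},
    {},
  ],
)

```text
schema error: expected keys dx, dy, dz, twist, claw
```

```bash
python3 - <<'E'
from h import *
s=arm.read_state();print(s)
for n in("wrist","top","scene"): cv2.imwrite(f"pics/{n}1.png",arm.get_image(n)[:,:,::-1])
E
```

```text
{'t': 0.15, 'q': array([-1.39509789e+00,  8.77612890e-02,  1.37187814e+00, -1.46722312e-05,
        1.68359288e+00, -1.03086824e-01]), 'joint_velocities': array([-0.00121002, -0.00181983, -0.00581065, -0.00090269, -0.00112633,
        0.0009019 ]), 'tau': array([ 2.32484832e-03, -3.40641224e+01, -3.02793217e+01,  7.19615864e-02,
        3.05229065e-02, -1.10446158e-04]), 'eef_pos': array([ 151.33836929, -528.67769939,  403.8005609 ]), 'eef_rot': array([-0.56422959,  0.42610781, -0.42525174,  0.56501157]), 'force': array([-0.63503711, -0.28906   , -0.43682407]), 'wrist_torque': array([ 9.69612694e-05,  3.17012397e-02, -8.48299823e-03]), 'gripper_width': 93.88451692786354}
```

View pics/wrist1.png

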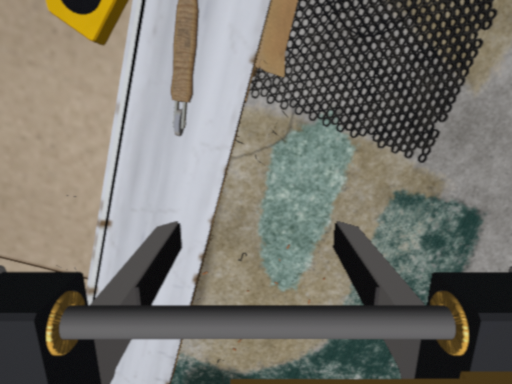

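Call:
arm_command(
  moves=[
    {"dx": -1.7,"dy": 0,"dz": 3.5,"twist": 0,"claw": 9.4},
    {"dx": -1.7,"dy": 0,"dz": 3.5,"twist": 0,"claw": 9.4},
    {"dx": -1.7,"dy": 0,"dz": 3.5,"twist": 0,"claw": 9.4},
    {"dx": -1.7,"dy": 0,"dz": 3.5,"twist": 0,"claw": 9.4},
    {"dx": -1.7,"dy": 0,"dz": 3.5,"twist": 0,"claw": 9.4},
  ],
)

```text
t: 0.72
eef_pos: [297.1, -397.5, 404.7]
eef_rot: [0.565, -0.426, 0.426, -0.564]
force: [0.2, 0.4, 0.2]
gripper_width: 93.9
```

Call:
arm_command(
  moves=[
    {"dx": -1.7,"dy": 0,"dz": 3.5,"twist": 0,"claw": 9.4},
    {"dx": -1.7,"dy": 0,"dz": 3.5,"twist": 0,"claw": 9.4},
    {"dx": -1.7,"dy": 0,"dz": 3.5,"twist": 0,"claw": 9.4},
    {"dx": -1.7,"dy": 0,"dz": 3.0,"twist": 0,"claw": 9.4},
    {"dx": 0,"dy": 0,"dz": 0,"twist": 0,"claw": 9.4},
  ],
)

```text
t: 1.13
eef_pos: [410.4, -292.4, 404.7]
eef_rot: [-0.565, 0.423, -0.424, 0.567]
force: [-0.8, -0.3, -0.4]
gripper_width: 94.2
```

```bash
python3 - <<'E'
from h import *
s=arm.read_state();print(s["t"],s["eef_pos"],s["q"],s["joint_velocities"].round(3))
np.save("s2.npy",s,allow_pickle=True)
for n in("wrist","top","scene"): cv2.imwrite(f"pics/{n}2.png",arm.get_image(n)[:,:,::-1])
E
```

```text
1.1333 [ 410.41403172 -292.37539047  404.72026111] [-0.73252026 -0.01597692  1.47709623  0.00321525  1.68035354  0.55228034] [-0.083 -0.005  0.007 -0.083  0.003 -0.077]
```

View pics/wrist2.png

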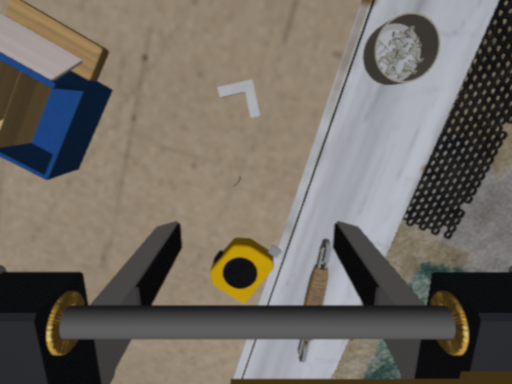

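View pics/scene2.png

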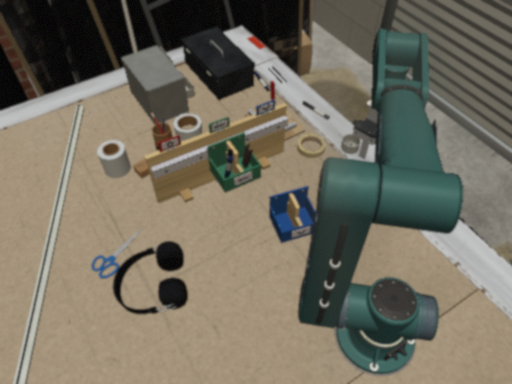

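```bash
cat > key.py <<'E'
from h import *
import sys
def keypose(img,pose,box):
    x0,y0,x1,y1=box
    g=cv2.cvtColor(img,cv2.COLOR_BGR2HSV)
    m=cv2.inRange(g,(0,0,170),(180,45,255));k=np.zeros_like(m);k[y0:y1,x0:x1]=m[y0:y1,x0:x1]
    c=max(cv2.findContours(k,cv2.RETR_EXTERNAL,cv2.CHAIN_APPROX_NONE)[0],key=cv2.contourArea)
    P=plane("wrist",c[:,0,:],9,pose)[:,:2].astype(np.float32)
    a=cv2.approxPolyDP(P.reshape(-1,1,2),5,True)[:,0]
    return a,cv2.minAreaRect(P),cv2.contourArea(P)
if __name__=="__main__":
    s=np.load("s2.npy",allow_pickle=True).item()
    a,r,ar=keypose(cv2.imread("pics/wrist2.png"),campose("wrist",s),(200,60,280,130))
    print(a,r,ar, (42*13+29*13))
E
python3 key.py
```

```text
[[ 506.96786 -255.05193]
 [ 485.65747 -259.97437]
 [ 473.9532  -271.81613]] ((489.9983215332031, -262.5555114746094), (37.02323532104492, 8.610982894897461), 27.7501277923584) 225.9228121631313 923
```

```bash
python3 - <<'E'
from h import *
im=cv2.imread("pics/wrist2.png");c=im[70:128,205:275]
cv2.imwrite("pics/keyw.png",cv2.resize(c,None,fx=8,fy=8,interpolation=cv2.INTER_NEAREST))
h=cv2.cvtColor(im,cv2.COLOR_BGR2HSV)
for p in[(230,91),(245,88),(254,105),(215,110)]:print(h[p[1],p[0]])
E
```

```text
[105   6 171]
[105   6 169]
[105   6 173]
[ 16  58 145]
```

View pics/keyw.png

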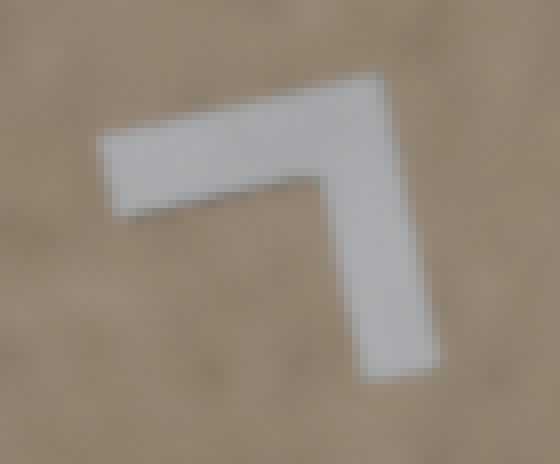

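```bash
sed -i 's/(0,0,170),(180,45,255)/(0,0,130),(180,32,255)/' key.py; python3 key.py; python3 - <<'E'
from h import *
s=np.load("s2.npy",allow_pickle=True).item();p=campose("wrist",s)
# crop corners by eye: zoom px/8 + offset
z=np.array([[97,135],[378,75],[440,365],[362,382],[320,178],[118,215]])/8-0.06+np.array([205,70])
P=plane("wrist",z,9,p)[:,:2];print(P.round(1));print(np.linalg.norm(np.diff(P,axis=0,append=P[:1]),axis=1))
E
```

```text
[[ 491.4775  -221.54768]
 [ 481.87628 -227.58803]
 [ 494.94287 -252.55309]
 [ 470.12482 -266.85263]
 [ 475.27115 -276.28967]
 [ 511.01813 -257.4236 ]] ((483.4278869628906, -249.11416625976562), (42.14109802246094, 42.50096130371094), 28.241716384887695) 823.4844519994222 923
[[ 491.7 -221.6]
 [ 510.8 -257.7]
 [ 475.  -277.5]
 [ 469.4 -267.3]
 [ 495.  -253.6]
 [ 482.  -227.2]]
[40.87299997 40.90021704 11.63993189 29.01980931 29.50217877 11.23077729]
```

```bash
cat >> h.py <<'E'
def goto(xyz,yaw,st=None):
    """needed: twist first, then shifts in the twisted tool axes (cm)"""
    st=st or arm.read_state();T=R.from_quat(st["eef_rot"]).as_matrix()
    y0=np.degrees(np.arctan2(T[1,0],T[0,0]));d=(yaw-y0+180)%360-180
    tx=np.array([np.cos(np.radians(yaw)),np.sin(np.radians(yaw)),0]);ty=np.array([0,0,-1.]);tz=np.cross(tx,ty)
    v=(np.array(xyz)-st["eef_pos"])/10
    print("yaw now %.1f twist %.3f  dx %.2f dy %.2f dz %.2f (after twist); before-twist dx %.2f dz %.2f"%(y0,-np.radians(d),v@tx,v@ty,v@tz,v@T[:,0],v@T[:,2]), "tz",tz.round(2), "pos",np.round(st["eef_pos"],1),"w %.1f F"%st["gripper_width"],np.round(st["force"],1),"t",st["t"])
E
python3 - <<'E'
from h import *
goto([482,-266,300],-61.5)
E
```

```text
yaw now -74.0 twist -0.218  dx 0.90 dy 10.46 dz 8.01 (after twist); before-twist dx -0.85 dz 8.02 tz [0.88 0.48 0.  ] pos [ 407.3 -296.3  404.6] w 94.1 F [-0.4  0.4 -0.3] t 1.2833
```

Call:
arm_command(
  moves=[
    {"dx": 0,"dy": 0,"dz": 0,"twist": -0.109,"claw": 3.6},
    {"dx": 0,"dy": 0,"dz": 0,"twist": -0.109,"claw": 3.6},
    {"dx": 0.3,"dy": 3.0,"dz": 2.7,"twist": 0,"claw": 3.6},
    {"dx": 0.3,"dy": 3.5,"dz": 2.7,"twist": 0,"claw": 3.6},
    {"dx": 0.3,"dy": 3.0,"dz": 2.6,"twist": 0,"claw": 3.6},
  ],
)

```text
t: 1.7
eef_pos: [479.9, -268.4, 311.4]
eef_rot: [0.607, -0.362, 0.364, -0.607]
force: [0.3, -0.7, -0.1]
gripper_width: 64.6
```

Call:
arm_command(
  moves=[
    {"dx": 0,"dy": 1,"dz": 0,"twist": 0,"claw": 3.6},
    {"dx": 0,"dy": 0,"dz": 0,"twist": 0,"claw": 3.6},
    {"dx": 0,"dy": 0,"dz": 0,"twist": 0,"claw": 3.6},
    {"dx": 0,"dy": 0,"dz": 0,"twist": 0,"claw": 3.6},
  ],
)

```text
t: 2.03
eef_pos: [479.8, -268.2, 303.8]
eef_rot: [0.608, -0.361, 0.363, -0.607]
force: [0.3, 0.6, -0.5]
gripper_width: 37.8
```

```bash
python3 - <<'E'
from h import *
goto([482,-266,201],-61.5)
cv2.imwrite("pics/wrist3.png",arm.get_image("wrist")[:,:,::-1])
E
```

```text
yaw now -61.7 twist -0.003  dx -0.09 dy 10.28 dz 0.30 (after twist); before-twist dx -0.12 dz 0.29 tz [0.88 0.48 0.  ] pos [ 479.8 -268.2  303.8] w 37.8 F [ 0.3  0.6 -0.5] t 2.0333
```

View pics/wrist3.png

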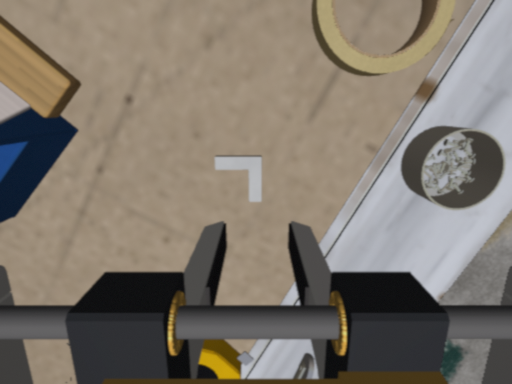

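```bash
python3 - <<'E'
from h import *
import key
s=arm.read_state()
a,r,ar=key.keypose(cv2.imread("pics/wrist3.png"),campose("wrist",s),(205,145,275,215));print(a,r,ar)
E
```

```text
[[ 491.64093 -220.96689]
 [ 482.38715 -226.53091]
 [ 495.93488 -251.68883]
 [ 471.638   -265.57657]
 [ 475.16605 -276.18512]
 [ 511.34714 -257.54453]] ((483.9529113769531, -248.6579132080078), (41.55507278442383, 41.990806579589844), 28.27305793762207) 800.2017751738895
```

Call:
arm_command(
  moves=[
    {"dx": 0,"dy": 2.5,"dz": 0.3,"twist": 0,"claw": 3.2},
    {"dx": 0,"dy": 2.5,"dz": 0,"twist": 0,"claw": 3.2},
    {"dx": 0,"dy": 2.0,"dz": 0,"twist": 0,"claw": 3.2},
    {"dx": 0,"dy": 1.0,"dz": 0,"twist": 0,"claw": 3.2},
    {"dx": 0,"dy": 0,"dz": 0,"twist": 0,"claw": 3.2},
  ],
)

```text
t: 2.5
eef_pos: [482.1, -265.5, 220.7]
eef_rot: [0.607, -0.363, 0.361, -0.607]
force: [0.1, 0.3, -0.5]
gripper_width: 32.0
```

```bash
python3 - <<'E'
from h import *
goto([482.5,-265.5,201],-61.5)
cv2.imwrite("pics/wrist4.png",arm.get_image("wrist")[:,:,::-1])
goto([482.5,-265.5,201],-61.5)
E
```

```text
yaw now -61.6 twist -0.002  dx 0.02 dy 1.97 dz 0.04 (after twist); before-twist dx 0.02 dz 0.04 tz [0.88 0.48 0.  ] pos [ 482.1 -265.5  220.7] w 32.0 F [ 0.1  0.3 -0.5] t 2.5
yaw now -61.6 twist -0.001  dx -0.04 dy 2.13 dz -0.00 (after twist); before-twist dx -0.04 dz -0.00 tz [0.88 0.48 0.  ] pos [ 482.7 -265.8  222.3] w 31.7 F [ 0.7 -0.6  0.8] t 2.55
```

View pics/wrist4.png

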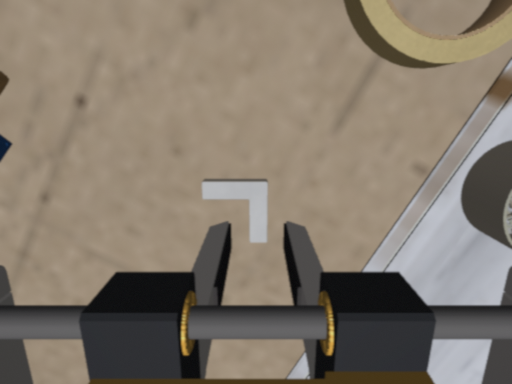

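Call:
arm_command(
  moves=[
    {"dx": 0,"dy": 1.0,"dz": 0,"twist": 0,"claw": 3.2},
    {"dx": 0,"dy": 0.9,"dz": 0,"twist": 0,"claw": 3.2},
    {"dx": 0,"dy": 0,"dz": 0,"twist": 0,"claw": 3.2},
  ],
)

```text
t: 2.8
eef_pos: [482.7, -265.2, 201.7]
eef_rot: [0.608, -0.362, 0.361, -0.608]
force: [-0.3, 0.4, 0.0]
gripper_width: 32.2
```

```bash
python3 - <<'E'
from h import *
goto([482.5,-265.5,201],-61.5)
E
```

```text
yaw now -61.5 twist -0.001  dx 0.02 dy 0.07 dz -0.03 (after twist); before-twist dx 0.02 dz -0.03 tz [0.88 0.48 0.  ] pos [ 482.7 -265.2  201.7] w 32.2 F [-0.3  0.4  0. ] t 2.8
```

Call:
arm_command(
  moves=[
    {"dx": 0,"dy": 0,"dz": 0,"twist": 0,"claw": 1.0},
    {"dx": 0,"dy": 0,"dz": 0,"twist": 0,"claw": 0.8},
    {"dx": 0,"dy": 0,"dz": 0,"twist": 0,"claw": 0.8},
    {"dx": 0,"dy": 0,"dz": 0,"twist": 0,"claw": 0.8},
    {"dx": 0,"dy": 0,"dz": 0,"twist": 0,"claw": 0.8},
  ],
  squeeze=12,
)

```text
t: 3.22
eef_pos: [483.3, -265.4, 203.3]
eef_rot: [0.608, -0.361, 0.362, -0.608]
force: [-0.1, 0.1, 0.3]
gripper_width: 11.9
```

Call:
arm_command(
  moves=[
    {"dx": 0,"dy": -1.0,"dz": 0,"twist": 0,"claw": 0.8},
    {"dx": 0,"dy": -2,"dz": 0,"twist": 0,"claw": 0.8},
    {"dx": 0,"dy": -3.5,"dz": 0,"twist": 0,"claw": 0.8},
    {"dx": 0,"dy": -3.5,"dz": 0,"twist": 0,"claw": 0.8},
    {"dx": 0,"dy": -3,"dz": 0,"twist": 0,"claw": 0.8},
  ],
)

```text
t: 3.63
eef_pos: [482.9, -265.2, 335.8]
eef_rot: [0.608, -0.361, 0.362, -0.608]
force: [0.8, 0.2, 0.8]
gripper_width: 11.8
```

```bash
python3 - <<'E'
from h import *
goto([482.5,-265.5,201],-61.5)
cv2.imwrite("pics/wrist5.png",arm.get_image("wrist")[:,:,::-1])
s=cv2.imread("pics/wrist2.png")
E
```

```text
yaw now -61.5 twist -0.001  dx 0.00 dy 13.48 dz -0.05 (after twist); before-twist dx -0.02 dz -0.06 tz [0.88 0.48 0.  ] pos [ 482.9 -265.2  335.8] w 11.8 F [0.8 0.2 0.8] t 3.6333
```

View pics/wrist5.png

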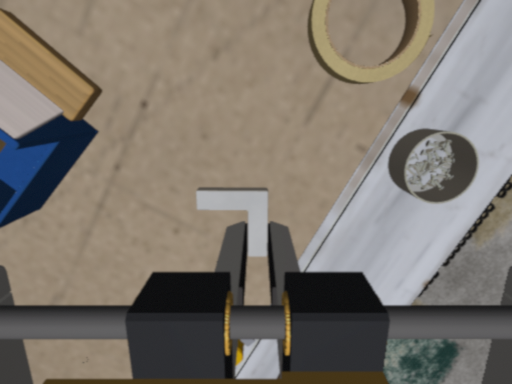

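```bash
python3 - <<'E'
from h import *
goto([380,-60,365],-104)
t=cv2.imread("pics/top2.png");hsv=cv2.cvtColor(t,cv2.COLOR_BGR2HSV)
E
```

```text
yaw now -61.5 twist 0.741  dx -17.46 dy -2.16 dz -15.08 (after twist); before-twist dx -23.03 dz 0.69 tz [ 0.97 -0.24  0.  ] pos [ 484.1 -265.9  343.4] w 12.5 F [ 1.  -1.   3.2] t 3.6833
```

Call:
arm_command(
  moves=[
    {"dx": -3.0,"dy": -2.0,"dz": 0.1,"twist": 0,"claw": 0.8},
    {"dx": -4.0,"dy": 0,"dz": 0.1,"twist": 0,"claw": 0.8},
    {"dx": -4.0,"dy": 0,"dz": 0.1,"twist": 0,"claw": 0.8},
    {"dx": -4.0,"dy": 0,"dz": 0.1,"twist": 0,"claw": 0.8},
    {"dx": -4,"dy": 0,"dz": 0.1,"twist": 0,"claw": 0.8},
  ],
)

```text
t: 4.1
eef_pos: [395.6, -94.6, 353.4]
eef_rot: [-0.607, 0.362, -0.362, 0.608]
force: [1.4, 0.4, 1.5]
gripper_width: 11.8
```

Call:
arm_command(
  moves=[
    {"dx": -4.0,"dy": 0,"dz": 0.1,"twist": 0,"claw": 0.8},
    {"dx": 0,"dy": 0,"dz": 0,"twist": 0.123,"claw": 0.8},
    {"dx": 0,"dy": 0,"dz": 0,"twist": 0.123,"claw": 0.8},
    {"dx": 0,"dy": 0,"dz": 0,"twist": 0.123,"claw": 0.8},
    {"dx": 0,"dy": 0,"dz": 0,"twist": 0.123,"claw": 0.8},
  ],
)

```text
t: 4.52
eef_pos: [378.3, -59.8, 353.5]
eef_rot: [0.5, -0.5, 0.501, -0.5]
force: [0.8, -0.3, -0.4]
gripper_width: 12.1
```

Call:
arm_command(
  moves=[
    {"dx": 0,"dy": 0,"dz": 0,"twist": 0.123,"claw": 0.8},
    {"dx": 0,"dy": 0,"dz": 0,"twist": 0.123,"claw": 0.8},
    {"dx": 0,"dy": 0,"dz": 0,"twist": 0,"claw": 0.8},
    {"dx": 0,"dy": 0,"dz": 0,"twist": 0,"claw": 0.8},
  ],
)

```text
t: 4.85
eef_pos: [378.6, -60.2, 353.2]
eef_rot: [0.437, -0.556, 0.556, -0.437]
force: [0.5, -0.6, -0.2]
gripper_width: 11.9
```

```bash
python3 - <<'E'
from h import *
s=arm.read_state();np.save("s6.npy",s,allow_pickle=True)
goto([380,-60,365],-104)
cv2.imwrite("pics/wrist6.png",arm.get_image("wrist")[:,:,::-1])
E
```

```text
yaw now -103.6 twist 0.006  dx -0.06 dy -1.18 dz 0.14 (after twist); before-twist dx -0.05 dz 0.14 tz [ 0.97 -0.24  0.  ] pos [378.6 -60.2 353.2] w 11.9 F [ 0.5 -0.6 -0.2] t 4.85
```

View pics/wrist6.png

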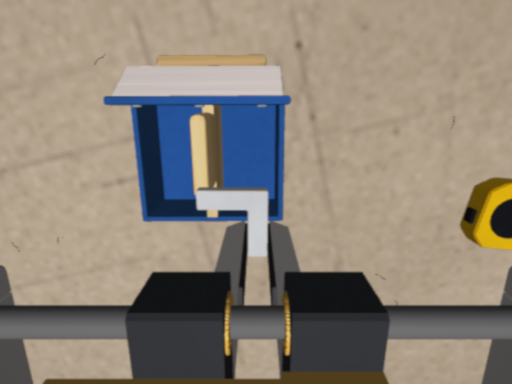

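```bash
python3 - <<'E'
from h import *
s=np.load("s6.npy",allow_pickle=True).item();p=campose("wrist",s)
im=cv2.imread("pics/wrist6.png")
cv2.imwrite("pics/w6c.png",cv2.resize(im[45:230,95:305],None,fx=3.6,fy=3.2,interpolation=cv2.INTER_CUBIC))
E
```

```text
(no output)
```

View pics/w6c.png

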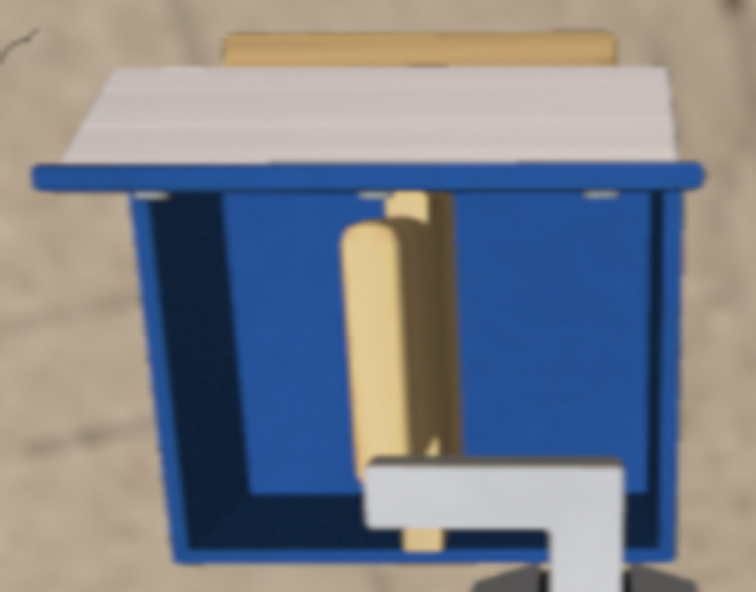

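```bash
python3 - <<'E'
from h import *
s=np.load("s6.npy",allow_pickle=True).item();p=campose("wrist",s)
f=lambda a:np.array(a,float)/[3.6,3.2]+[95,45]-0.36
fr=plane("wrist",f([[175,562],[674,560]]),62,p)[:,:2]
bp=plane("wrist",f([[33,189],[704,188]]),109,p)[:,:2]
bb=plane("wrist",f([[37,164],[702,163]]),109,p)[:,:2]
hd=plane("wrist",f([[342,240],[357,470],[398,240],[408,450],[372,221]]),113,p)[:,:2]
for n,a in(("fr",fr),("bp",bp),("bb",bb),("hd",hd)):
    d=a[0]-a[1];print(n,a.round(1).tolist(),"mid",a[:2].mean(0).round(1),"len %.1f"%np.linalg.norm(d),"ang %.2f"%np.degrees(np.arctan2(d[1],d[0])))
E
```

```text
fr [[379.0, 46.0], [349.5, -78.1]] mid [364.3 -16. ] len 127.6 ang 76.63
bp [[479.3, 22.6], [449.3, -102.2]] mid [464.3 -39.8] len 128.4 ang 76.46
bb [[484.0, 20.0], [454.4, -102.9]] mid [469.2 -41.5] len 126.4 ang 76.46
hd [[455.1, -32.6], [405.4, -20.7], [452.6, -43.0], [407.5, -32.0], [457.6, -39.3]] mid [430.3 -26.7] len 51.1 ang -13.49
```

```bash
python3 - <<'E'
from h import *
goto([398.4,-71.5,268],-103.5)
E
```

```text
yaw now -103.7 twist -0.003  dx 0.63 dy 8.51 dz 2.19 (after twist); before-twist dx 0.63 dz 2.19 tz [ 0.97 -0.23  0.  ] pos [378.6 -60.2 353.1] w 12.2 F [-0.   1.1  0.1] t 4.9
```

Call:
arm_command(
  moves=[
    {"dx": 0.9,"dy": 0,"dz": 2.2,"twist": 0,"claw": 0.8},
    {"dx": 0,"dy": 3,"dz": 0,"twist": 0,"claw": 0.8},
    {"dx": 0,"dy": 3,"dz": 0,"twist": 0,"claw": 0.8},
    {"dx": 0,"dy": 2.4,"dz": 0,"twist": 0,"claw": 0.8},
    {"dx": 0,"dy": 0,"dz": 0,"twist": 0,"claw": 0.8},
  ],
)

```text
t: 5.32
eef_pos: [396.0, -73.7, 263.7]
eef_rot: [-0.439, 0.559, -0.553, 0.435]
force: [-1.7, -0.5, -1.2]
gripper_width: 11.9
```

Call:
arm_command(
  moves=[
    {"dx": 0,"dy": 0,"dz": 0,"twist": 0,"claw": 0.8},
    {"dx": 0,"dy": 0,"dz": 0,"twist": 0,"claw": 2.6},
    {"dx": 0,"dy": 0,"dz": 0,"twist": 0,"claw": 2.6},
    {"dx": 0,"dy": 0,"dz": 0,"twist": 0,"claw": 2.6},
    {"dx": 0,"dy": 0,"dz": 0,"twist": 0,"claw": 2.6},
  ],
)

```text
t: 5.73
eef_pos: [398.4, -74.4, 270.3]
eef_rot: [0.436, -0.556, 0.557, -0.437]
force: [-0.2, 0.2, 0.0]
gripper_width: 25.7
```

Call:
arm_command(
  moves=[
    {"dx": 0,"dy": -3,"dz": 0,"twist": 0,"claw": 2.6},
    {"dx": 0,"dy": -3,"dz": 0,"twist": 0,"claw": 2.6},
    {"dx": 0,"dy": -2.5,"dz": 0,"twist": 0,"claw": 2.6},
    {"dx": 0,"dy": 0,"dz": 0,"twist": 0,"claw": 4.4},
    {"dx": 0,"dy": 0,"dz": 0,"twist": 0,"claw": 4.4},
  ],
)

```text
t: 6.15
eef_pos: [398.3, -74.4, 356.1]
eef_rot: [0.435, -0.555, 0.558, -0.437]
force: [0.4, -0.6, -0.4]
gripper_width: 36.1
```

```bash
python3 - <<'E'
from h import *
s=arm.read_state();np.save("s7.npy",s,allow_pickle=True)
goto([428.5,-31.5,272],-103.5)
for n in("wrist","top","scene"): cv2.imwrite(f"pics/{n}7.png",arm.get_image(n)[:,:,::-1])
E
```

```text
yaw now -103.8 twist -0.005  dx -4.87 dy 8.41 dz 1.94 (after twist); before-twist dx -4.89 dz 1.87 tz [ 0.97 -0.23  0.  ] pos [398.3 -74.4 356.1] w 36.1 F [ 0.4 -0.6 -0.4] t 6.15
```

View pics/wrist7.png

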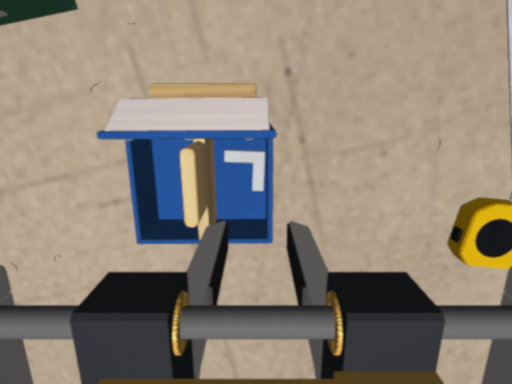

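View pics/top7.png

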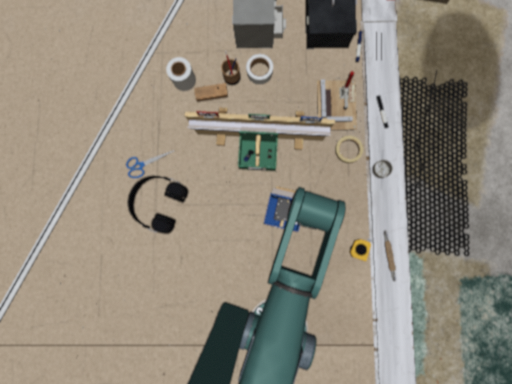

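Call:
arm_command(
  moves=[
    {"dx": -2.5,"dy": 0,"dz": 1.0,"twist": 0,"claw": 4.4},
    {"dx": -2.4,"dy": 0,"dz": 0.9,"twist": 0,"claw": 4.4},
    {"dx": 0,"dy": 0,"dz": 0,"twist": 0,"claw": 4.4},
    {"dx": 0,"dy": 0,"dz": 0,"twist": 0,"claw": 4.4},
  ],
)

```text
t: 6.63
eef_pos: [428.0, -30.6, 352.1]
eef_rot: [-0.438, 0.557, -0.555, 0.436]
force: [-0.8, -0.2, -0.7]
gripper_width: 43.8
```

```bash
python3 - <<'E'
from h import *
s=arm.read_state();np.save("s8.npy",s,allow_pickle=True)
goto([428.5,-31.5,272],-103.5)
cv2.imwrite(f"pics/wrist8.png",arm.get_image("wrist")[:,:,::-1])
E
```

```text
yaw now -103.7 twist -0.003  dx 0.07 dy 8.01 dz 0.07 (after twist); before-twist dx 0.07 dz 0.10 tz [ 0.97 -0.23  0.  ] pos [428.  -30.6 352.1] w 43.8 F [-0.8 -0.2 -0.7] t 6.6333
```

View pics/wrist8.png

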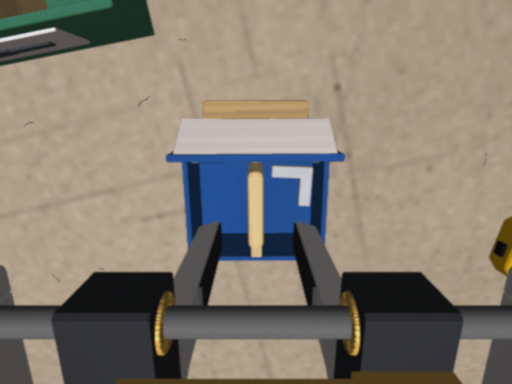

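Call:
arm_command(
  moves=[
    {"dx": 0,"dy": 2.5,"dz": 0.1,"twist": 0,"claw": 4.4},
    {"dx": 0,"dy": 2.5,"dz": 0,"twist": 0,"claw": 4.4},
    {"dx": 0,"dy": 2.2,"dz": 0,"twist": 0,"claw": 4.4},
    {"dx": 0,"dy": 0.8,"dz": 0,"twist": 0,"claw": 4.4},
    {"dx": 0,"dy": 0,"dz": 0,"twist": 0,"claw": 4.4},
  ],
)

```text
t: 7.1
eef_pos: [427.6, -31.9, 271.0]
eef_rot: [-0.437, 0.558, -0.555, 0.434]
force: [0.4, 0.3, -0.1]
gripper_width: 44.3
```

Call:
arm_command(
  moves=[
    {"dx": 0,"dy": 0,"dz": 0,"twist": 0,"claw": 2.4},
    {"dx": 0,"dy": 0,"dz": 0,"twist": 0,"claw": 0.8},
    {"dx": 0,"dy": 0,"dz": 0,"twist": 0,"claw": 0.8},
    {"dx": 0,"dy": 0,"dz": 0,"twist": 0,"claw": 0.8},
    {"dx": 0,"dy": 0,"dz": 0,"twist": 0,"claw": 0.8},
  ],
  squeeze=35,
)

```text
t: 7.52
eef_pos: [429.4, -31.5, 274.8]
eef_rot: [0.436, -0.556, 0.557, -0.437]
force: [-0.7, 1.3, 1.0]
gripper_width: 14.1
```

```bash
python3 - <<'E'
from h import *
goto([428.5,-31.5,272],-103.5)
# stand: from top2
t=cv2.imread("pics/top7.png");s=cv2.imread("pics/scene7.png")
cv2.imwrite("pics/stand_t.png",cv2.resize(t[104:150,180:345],None,fx=4.8,fy=8,interpolation=cv2.INTER_CUBIC))
cv2.imwrite("pics/stand_s.png",cv2.resize(s[90:210,140:300],None,fx=5,fy=5,interpolation=cv2.INTER_CUBIC))
E
```

```text
yaw now -103.8 twist -0.006  dx 0.02 dy 0.28 dz -0.08 (after twist); before-twist dx 0.02 dz -0.08 tz [ 0.97 -0.23  0.  ] pos [429.4 -31.5 274.8] w 14.1 F [-0.7  1.3  1. ] t 7.5167
```

View pics/stand_t.png

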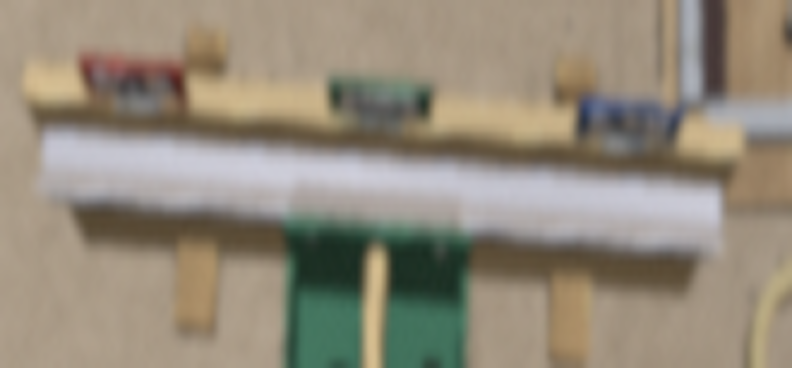

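View pics/stand_s.png

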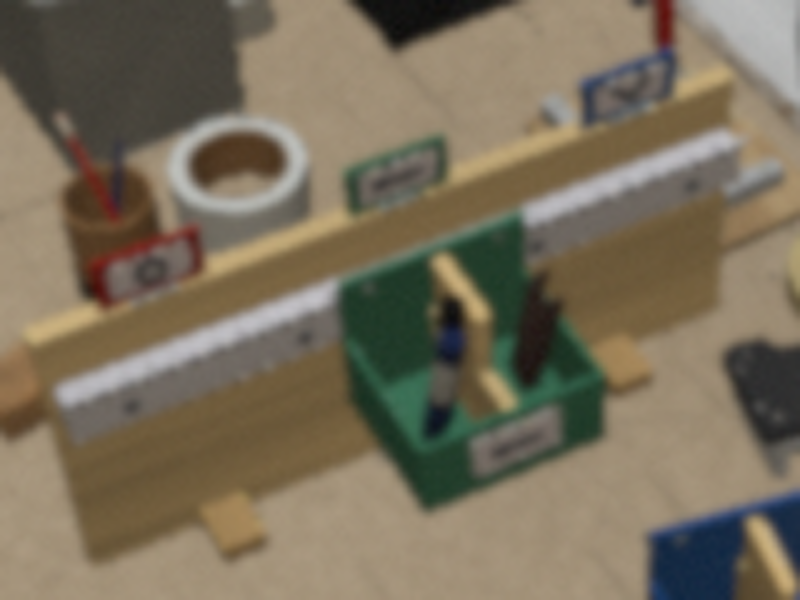

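```bash
python3 - <<'E'
from h import *
f=lambda a:np.array(a,float)/[4.8,8]+[180,104]-0.4
def rep(n,a,z):
    P=plane("top",f(a),z)[:,:2];d=P[0]-P[1];print(n,P.round(1).tolist(),"mid",P.mean(0).round(1),"len %.1f"%np.linalg.norm(d),"bay yaw %.2f"%(np.degrees(np.arctan2(d[1],d[0]))-90))
rep("lip197",[[42,194],[720,250]],197)
rep("board222",[[25,108],[742,160]],222)
rep("bluelab bottom",[[578,148],[678,158]],222)
rep("bluelab top",[[582,97],[680,106]],262)
rep("greenlab top",[[330,74],[432,84]],262)
rep("redlab top",[[80,52],[186,64]],262)
E
```

```text
lip197 [[691.2, 295.4], [663.7, -172.9]] mid [677.4  61.2] len 469.1 bay yaw -3.36
board222 [[719.8, 302.2], [694.0, -183.9]] mid [706.9  59.2] len 486.7 bay yaw -3.04
bluelab bottom [[699.9, -73.4], [695.2, -140.8]] mid [ 697.6 -107.1] len 67.5 bay yaw -4.02
bluelab top [[707.8, -71.9], [703.6, -135.7]] mid [ 705.7 -103.8] len 63.9 bay yaw -3.75
greenlab top [[718.5, 92.7], [713.9, 26.0]] mid [716.2  59.3] len 66.9 bay yaw -3.97
redlab top [[728.9, 257.1], [723.4, 187.3]] mid [726.1 222.2] len 70.1 bay yaw -4.50
```

Call:
arm_command(
  moves=[
    {"dx": 0,"dy": -1.0,"dz": 0,"twist": 0,"claw": 0.8},
    {"dx": 0,"dy": -2.0,"dz": 0,"twist": 0,"claw": 0.8},
    {"dx": 1,"dy": -3.0,"dz": 0,"twist": -0.06,"claw": 0.8},
    {"dx": 2,"dy": -3,"dz": 0,"twist": -0.06,"claw": 0.8},
    {"dx": 2,"dy": -3,"dz": 0,"twist": -0.065,"claw": 0.8},
  ],
)

```text
t: 7.93
eef_pos: [420.0, -80.6, 395.1]
eef_rot: [-0.487, 0.513, -0.512, 0.487]
force: [0.3, -0.7, -2.2]
gripper_width: 12.0
```

```bash
cat >> h.py <<'E'
B0=np.array([698.,-105.5]);BY=np.radians(-3.2)
def setbay(x,y,yaw):
    global B0,BY;B0=np.array([x,y]);BY=np.radians(yaw)
def bay2w(p):
    c,s=np.cos(BY),np.sin(BY);return np.array([B0[0]+c*p[0]-s*p[1],B0[1]+s*p[0]+c*p[1],p[2]])
def w2bay(p):
    p=np.asarray(p,float);c,s=np.cos(BY),np.sin(BY);d=p[:2]-B0;return np.array([c*d[0]+s*d[1],-s*d[0]+c*d[1],p[2]])
def gobay(hx,hy,hz):
    goto(bay2w([hx,hy,hz+180]),np.degrees(BY)-90)
    b=w2bay(arm.read_state()["eef_pos"]);print("grasp pt in bay",(b-[0,0,180]).round(1))
E
python3 - <<'E'
from h import *
gobay(-130,0,230)
for n in("wrist","scene"): cv2.imwrite(f"pics/{n}9.png",arm.get_image(n)[:,:,::-1])
E
```

```text
yaw now -92.9 twist 0.005  dx 0.93 dy -1.49 dz 14.90 (after twist); before-twist dx 1.00 dz 14.89 tz [ 1.   -0.06  0.  ] pos [420.  -80.6 395.1] w 12.0 F [ 0.3 -0.7 -2.2] t 7.9333
grasp pt in bay [-279.     9.3  215.1]
```

View pics/wrist9.png

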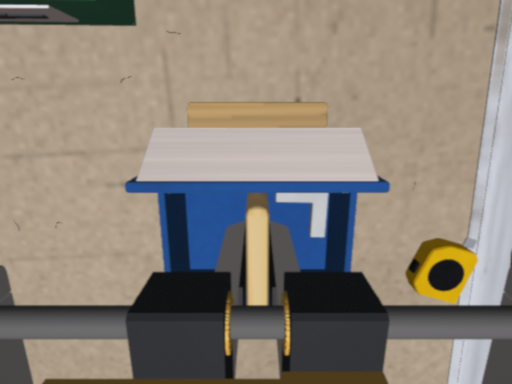

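View pics/scene9.png

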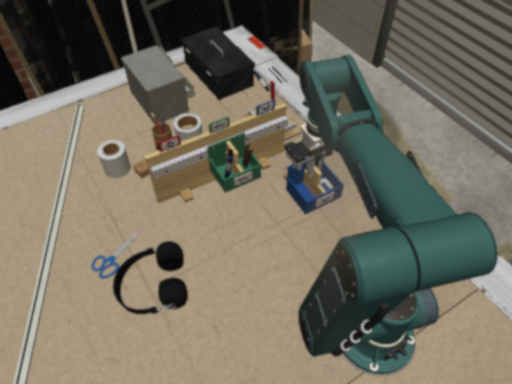

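Call:
arm_command(
  moves=[
    {"dx": 0.4,"dy": -0.7,"dz": 3,"twist": 0,"claw": 0.8},
    {"dx": 0.5,"dy": -0.8,"dz": 3.5,"twist": 0,"claw": 0.8},
    {"dx": 0,"dy": 0,"dz": 3,"twist": 0,"claw": 0.8},
    {"dx": 0,"dy": 0,"dz": 2.5,"twist": 0,"claw": 0.8},
    {"dx": 0,"dy": 0,"dz": 0,"twist": 0,"claw": 0.8},
  ],
)

```text
t: 8.45
eef_pos: [543.2, -96.1, 405.6]
eef_rot: [-0.486, 0.515, -0.513, 0.486]
force: [0.9, 0.3, -2.9]
gripper_width: 11.3
```

Call:
arm_command(
  moves=[
    {"dx": 0,"dy": 0,"dz": 0,"twist": 0,"claw": 0.8},
    {"dx": 0,"dy": 0,"dz": 0,"twist": 0,"claw": 0.8},
    {"dx": 0,"dy": 0,"dz": 0,"twist": 0,"claw": 0.8},
  ],
)

```text
t: 8.7
eef_pos: [539.1, -96.0, 408.3]
eef_rot: [-0.486, 0.514, -0.513, 0.485]
force: [-0.0, -0.4, -2.1]
gripper_width: 11.8
```

```bash
python3 - <<'E'
from h import *
s=arm.read_state();np.save("s10.npy",s,allow_pickle=True)
gobay(-110,0,230)
for n in("wrist","scene"): cv2.imwrite(f"pics/{n}10.png",arm.get_image(n)[:,:,::-1])
E
```

```text
yaw now -93.2 twist -0.000  dx 0.06 dy -0.17 dz 4.92 (after twist); before-twist dx 0.06 dz 4.92 tz [ 1.   -0.06  0.  ] pos [539.1 -96.  408.3] w 11.8 F [-0.  -0.4 -2.1] t 8.7
grasp pt in bay [-159.2    0.6  228.3]
```

View pics/wrist10.png

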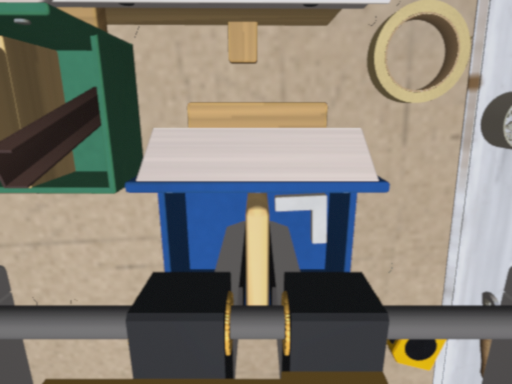

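View pics/scene10.png

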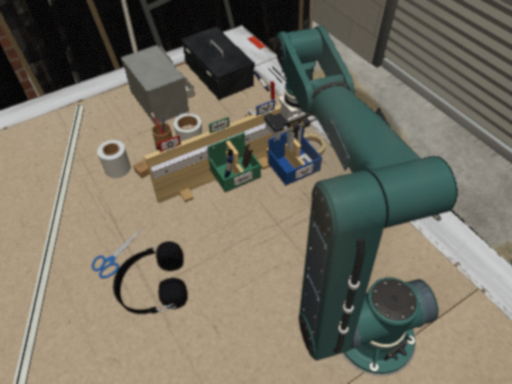

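Call:
arm_command(
  moves=[
    {"dx": 0,"dy": 0,"dz": 2,"twist": 0,"claw": 0.8},
    {"dx": 0,"dy": 0,"dz": 2,"twist": 0,"claw": 0.8},
    {"dx": 0,"dy": 0,"dz": 0,"twist": 0,"claw": 0.8},
    {"dx": 0,"dy": 0,"dz": 0,"twist": 0,"claw": 0.8},
    {"dx": 0,"dy": 0,"dz": 0,"twist": 0,"claw": 0.8},
  ],
)

```text
t: 9.22
eef_pos: [579.2, -98.6, 408.9]
eef_rot: [-0.486, 0.514, -0.514, 0.486]
force: [0.2, -0.2, -2.7]
gripper_width: 11.9
```

```bash
python3 - <<'E'
from h import *
s=arm.read_state();np.save("s11.npy",s,allow_pickle=True)
gobay(-103,0,230)
im=arm.get_image("wrist")[:,:,::-1]
cv2.imwrite("pics/wrist11.png",im)
cv2.imwrite("pics/w11c.png",cv2.resize(im[0:130,60:460],None,fx=2,fy=4,interpolation=cv2.INTER_CUBIC))
E
```

```text
yaw now -93.2 twist -0.001  dx 0.03 dy -0.11 dz 1.60 (after twist); before-twist dx 0.03 dz 1.60 tz [ 1.   -0.06  0.  ] pos [579.2 -98.6 408.9] w 11.9 F [ 0.2 -0.2 -2.7] t 9.2167
grasp pt in bay [-119.     0.3  228.9]
```

View pics/wrist11.png

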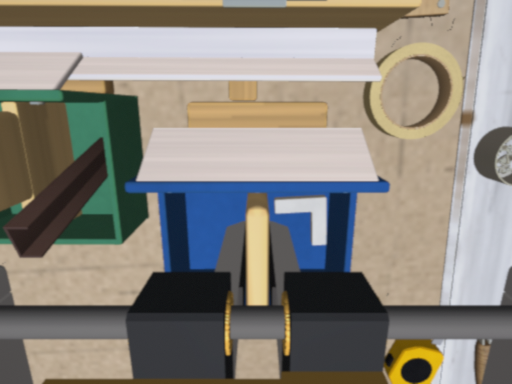

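View pics/w11c.png

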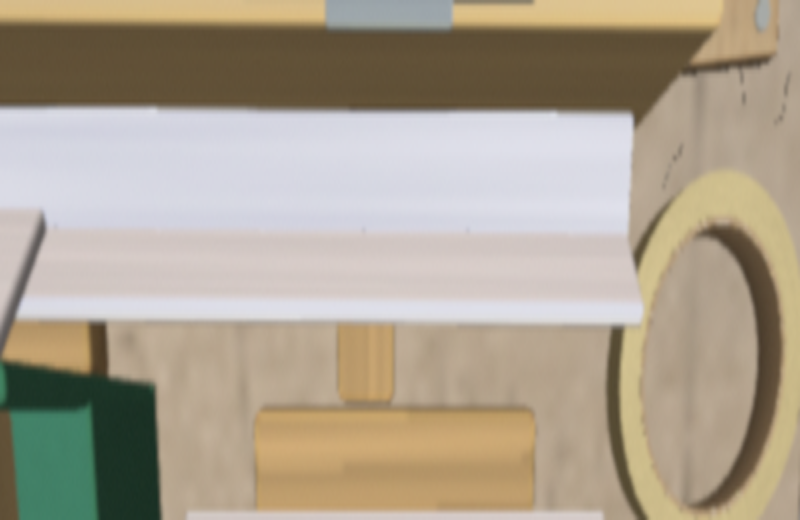

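```bash
python3 - <<'E'
from h import *
s=np.load("s11.npy",allow_pickle=True).item();p=campose("wrist",s)
f=lambda a:np.array(a,float)/[2,4]+[60,0]-0.3
def rep(n,a,z):
    P=plane("wrist",f(a),z,p);print(n,[w2bay(q).round(1)[:2].tolist() for q in P], P[:,:2].round(1).tolist())
rep("lip outer197",[[30,319],[340,321],[640,324]],197)
rep("lip inner197",[[30,296],[640,301]],197)
rep("floor/lip180",[[60,229],[630,233]],180)
rep("floor/wall180",[[10,106],[634,111]],180)
rep("board222",[[10,25],[715,29]],222)
rep("bracket222",[[327,27],[452,29]],222)
rep("board bot right",[[634,125]],180)
rep("block",[[258,407],[535,407]],408.9-180-64)
E
```

```text
lip outer197 [[-27.8, 104.3], [-28.1, 14.8], [-28.5, -72.0]] [[676.1, 0.2], [670.8, -89.2], [665.5, -175.8]]
lip inner197 [[-24.6, 103.8], [-25.4, -71.6]] [[679.2, -0.5], [668.7, -175.6]]
floor/lip180 [[-13.4, 102.3], [-14.0, -73.8]] [[690.4, -2.6], [679.9, -178.4]]
floor/wall180 [[3.8, 114.9], [3.1, -73.3]] [[708.2, 9.0], [697.0, -178.9]]
board222 [[3.3, 90.2], [2.8, -77.1]] [[706.3, -15.6], [696.5, -182.6]]
bracket222 [[3.0, 15.1], [2.8, -14.6]] [[701.9, -90.6], [700.0, -120.2]]
board bot right [[1.2, -73.5]] [[695.1, -179.0]]
block [[-39.6, 45.9], [-39.7, -49.2]] [[661.0, -57.5], [655.6, -152.4]]
```

```bash
sed -i 's/^B0=.*/B0=np.array([702.,-105.6]);BY=np.radians(-3.4)/' h.py; cat >> h.py <<'E'
def lean_rows(rows,r_off=(0,0)):
    """centre-column rows of (plate top rear edge, strip low edge, block top rear edge) -> lean from ray/circle intersection in tool frame"""
    m=CM["wrist"];M=np.array(m["mount"])
    pts={"plate":(43,17),"strip":(67,-20),"block":(81,-64)}
    for k,row in rows.items():
        d=M[:3,:3]@np.array([0,(row-m["cy"])/m["fy"],1]);o=M[:3,3]
        # plane coords: X=tool z, Z=-(tool y-180)
        o2=np.array([o[2],180-o[1]]);d2=np.array([d[2],-d[1]]);P=np.array(pts[k]);r2=P@P
        a,b,c=d2@d2,2*o2@d2,o2@o2-r2;D=b*b-4*a*c
        if D<0:print(k,"miss",D);continue
        for t in((-b-D**.5)/2/a,(-b+D**.5)/2/a):
            q=o2+t*d2;print(k,q.round(1),"lean %.1f"%np.degrees(np.arctan2(P[1],P[0])-np.arctan2(q[1],q[0])))
E
python3 - <<'E'
from h import *
gobay(-103,1.5,229)
lean_rows({"plate":180.5,"strip":128,"block":101.5})
E
```

```text
yaw now -93.2 twist 0.003  dx -0.18 dy 0.01 dz 2.01 (after twist); before-twist dx -0.17 dz 2.02 tz [ 1.   -0.06  0.  ] pos [579.1 -98.6 409.1] w 11.6 F [ 0.3 -0.1 -1.7] t 9.2667
grasp pt in bay [-123.1   -0.3  229.1]
plate [43. 17.] lean -0.0
plate [ 30.7 -34.5] lean 69.9
strip [67.3 19. ] lean -32.4
strip [ 64.1 -28. ] lean 7.0
block [78.  67.7] lean -79.3
block [ 79.5 -65.9] lean 1.3
```

Call:
arm_command(
  moves=[
    {"dx": -0.2,"dy": 0,"dz": 0.8,"twist": 0,"claw": 0.8},
    {"dx": 0,"dy": 0,"dz": 0.8,"twist": 0,"claw": 0.8},
    {"dx": 0,"dy": 0,"dz": 0,"twist": 0,"claw": 0.8},
    {"dx": 0,"dy": 0,"dz": 0,"twist": 0,"claw": 0.8},
  ],
)

```text
t: 9.6
eef_pos: [596.3, -97.5, 408.6]
eef_rot: [-0.486, 0.514, -0.514, 0.486]
force: [-0.9, 0.3, -2.8]
gripper_width: 12.0
```

Call:
arm_command(
  moves=[
    {"dx": 0,"dy": 0,"dz": 0.3,"twist": 0,"claw": 0.8},
    {"dx": 0,"dy": 0,"dz": 0,"twist": 0,"claw": 0.8},
    {"dx": 0,"dy": 0,"dz": 0,"twist": 0,"claw": 0.8},
  ],
)

```text
t: 9.85
eef_pos: [599.0, -97.8, 408.7]
eef_rot: [-0.486, 0.514, -0.514, 0.486]
force: [0.5, -0.1, -3.1]
gripper_width: 11.9
```

Call:
arm_command(
  moves=[
    {"dx": 0,"dy": 0,"dz": 0.3,"twist": 0,"claw": 0.8},
    {"dx": 0,"dy": 0,"dz": 0,"twist": 0,"claw": 0.8},
    {"dx": 0,"dy": 0,"dz": 0,"twist": 0,"claw": 0.8},
  ],
)

```text
t: 10.1
eef_pos: [601.3, -97.9, 408.4]
eef_rot: [-0.487, 0.515, -0.513, 0.485]
force: [-5.5, 1.2, -0.7]
gripper_width: 11.8
```

Call:
arm_command(
  moves=[
    {"dx": 0,"dy": -0.3,"dz": 0.3,"twist": 0,"claw": 0.8},
    {"dx": 0,"dy": -0.3,"dz": 0.3,"twist": 0,"claw": 0.8},
    {"dx": 0,"dy": -0.3,"dz": 0.3,"twist": 0,"claw": 0.8},
    {"dx": 0,"dy": 0,"dz": 0,"twist": 0,"claw": 0.8},
  ],
)

```text
t: 10.43
eef_pos: [610.5, -98.5, 416.8]
eef_rot: [-0.487, 0.515, -0.513, 0.485]
force: [-5.0, -0.3, -2.6]
gripper_width: 11.8
```

```bash
python3 - <<'E'
from h import *
gobay(-90,1.5,242)
s=arm.read_state();print(s["wrist_torque"].round(2))
im=arm.get_image("wrist")[:,:,::-1]
cv2.imwrite("pics/wrist12.png",im)
E
```

```text
yaw now -93.2 twist 0.003  dx 0.02 dy -0.52 dz 0.18 (after twist); before-twist dx 0.02 dz 0.17 tz [ 1.   -0.06  0.  ] pos [610.5 -98.5 416.8] w 11.8 F [-5.  -0.3 -2.6] t 10.4333
grasp pt in bay [-91.8   1.7 236.8]
[ 0.12  1.44 -0.14]
```

View pics/wrist12.png

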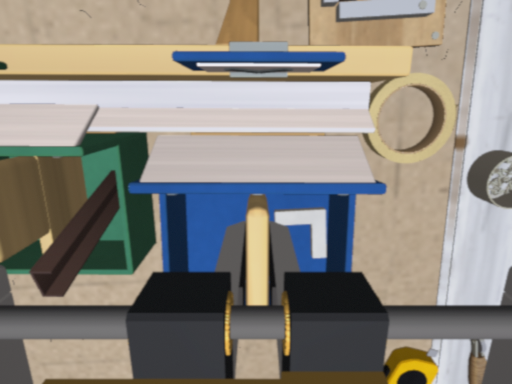

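Call:
arm_command(
  moves=[
    {"dx": 0,"dy": -0.4,"dz": 0.3,"twist": 0,"claw": 0.8},
    {"dx": 0,"dy": -0.4,"dz": 0.4,"twist": 0,"claw": 0.8},
    {"dx": 0,"dy": -0.3,"dz": 0.4,"twist": 0,"claw": 0.8},
    {"dx": 0,"dy": -0.3,"dz": 0.4,"twist": 0,"claw": 0.8},
    {"dx": 0,"dy": 0,"dz": 0,"twist": 0,"claw": 0.8},
  ],
)

```text
t: 10.9
eef_pos: [625.7, -99.3, 431.0]
eef_rot: [-0.487, 0.515, -0.513, 0.485]
force: [-4.7, -0.1, -3.3]
gripper_width: 11.5
```

Call:
arm_command(
  moves=[
    {"dx": 0,"dy": -0.3,"dz": 0.4,"twist": 0,"claw": 0.8},
    {"dx": 0,"dy": -0.3,"dz": 0.4,"twist": 0,"claw": 0.8},
    {"dx": 0,"dy": -0.2,"dz": 0.4,"twist": 0,"claw": 0.8},
    {"dx": 0,"dy": 0,"dz": 0.3,"twist": 0,"claw": 0.8},
    {"dx": 0,"dy": 0,"dz": 0,"twist": 0,"claw": 0.8},
  ],
)

```text
t: 11.32
eef_pos: [640.5, -100.1, 439.5]
eef_rot: [-0.486, 0.515, -0.513, 0.485]
force: [-5.3, 0.3, -1.8]
gripper_width: 12.0
```

```bash
python3 - <<'E'
from h import *
gobay(-58,1.5,262)
im=arm.get_image("wrist")[:,:,::-1]
cv2.imwrite("pics/wrist13.png",im)
im=arm.get_image("scene")[:,:,::-1]
cv2.imwrite("pics/scene13.png",cv2.resize(im[80:200,210:360],None,fx=5,fy=5))
E
```

```text
yaw now -93.2 twist 0.003  dx 0.03 dy -0.25 dz 0.37 (after twist); before-twist dx 0.03 dz 0.37 tz [ 1.   -0.06  0.  ] pos [ 640.5 -100.1  439.5] w 12.0 F [-5.3  0.3 -1.8] t 11.3167
grasp pt in bay [-61.7   1.8 259.5]
```

View pics/wrist13.png

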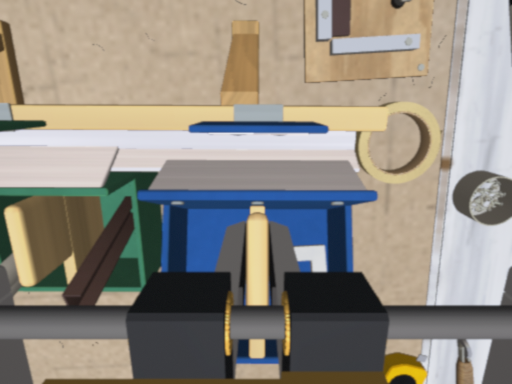

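View pics/scene13.png

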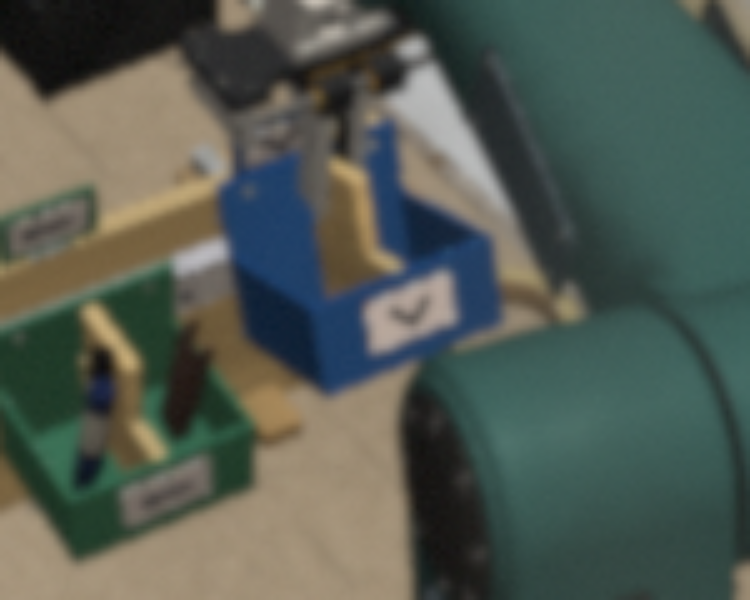

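```bash
python3 - <<'E'
from h import *
lean_rows({"plate":191.5,"strip":160.5})
E
```

```text
plate [39.6 23.9] lean -9.6
plate [ 21.7 -40.8] lean 83.5
strip [56.6 41.1] lean -52.6
strip [ 39.7 -57.6] lean 38.8
```

```bash
python3 - <<'E'
from h import *
m=CM["wrist"];M=np.array(m["mount"])
def row(X,Z):
    p=np.array([0,180-Z,X]);c=(p-M[:3,3])@M[:3,:3];return c[1]/c[2]*m["fy"]+m["cy"]
for th in(0,25,30,35):
    c,s=np.cos(np.radians(th)),np.sin(np.radians(th));print(th,[(P,round(row(c*P[0]+s*P[1],-s*P[0]+c*P[1]),1)) for P in((43,17),(37,17),(65,-20),(67,-19),(63,-21))])
E
```

```text
0 [((43, 17), np.float64(180.5)), ((37, 17), np.float64(192.8)), ((65, -20), np.float64(127.3)), ((67, -19), np.float64(123.8)), ((63, -21), np.float64(130.8))]
25 [((43, 17), np.float64(166.0)), ((37, 17), np.float64(177.1)), ((65, -20), np.float64(147.3)), ((67, -19), np.float64(143.9)), ((63, -21), np.float64(150.7))]
30 [((43, 17), np.float64(165.3)), ((37, 17), np.float64(176.0)), ((65, -20), np.float64(152.7)), ((67, -19), np.float64(149.3)), ((63, -21), np.float64(156.0))]
35 [((43, 17), np.float64(165.4)), ((37, 17), np.float64(175.4)), ((65, -20), np.float64(158.4)), ((67, -19), np.float64(155.1)), ((63, -21), np.float64(161.7))]
```

```bash
cat >> h.py <<'E'
def pt(row,depth):
    m=CM["wrist"];M=np.array(m["mount"]);p=M[:3,:3]@np.array([0,(row-m["cy"])/m["fy"],1])*depth+M[:3,3]
    return np.array([p[2],180-p[1]])
E
python3 - <<'E'
from h import *
for n in (11,13):
    im=cv2.imread(f"pics/wrist{n}.png");y0=110 if n==11 else 145
    cv2.imwrite(f"pics/c{n}.png",cv2.resize(im[y0:y0+80,110:400],None,fx=2.7,fy=5,interpolation=cv2.INTER_CUBIC))
E
```

```text
(no output)
```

View pics/c11.png

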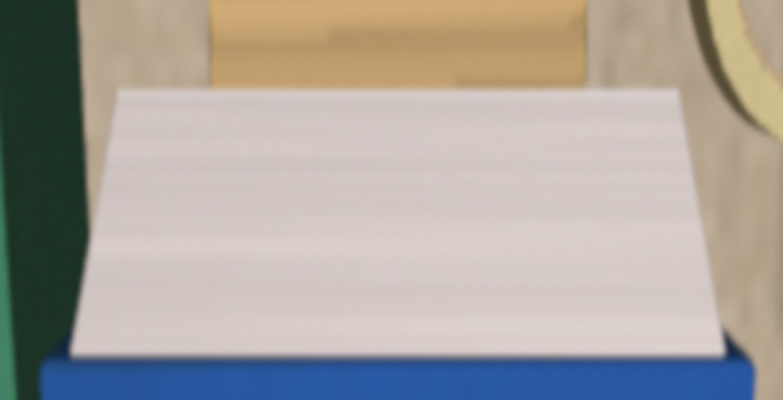

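View pics/c13.png

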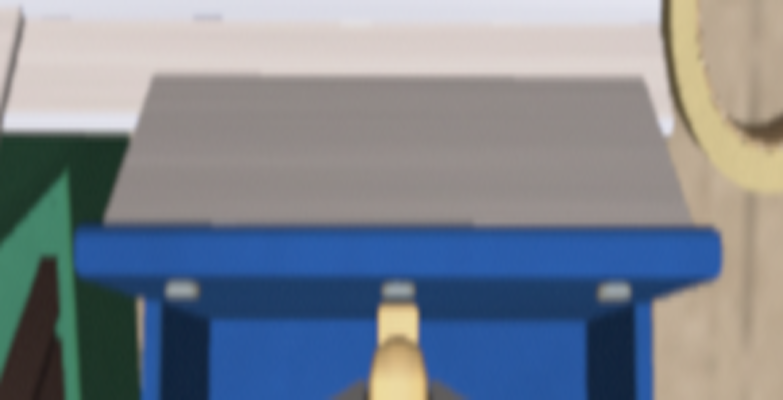

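```bash
python3 - <<'E'
from h import *
fx=313.08
A=lambda r,w,L:pt(r,L*fx/w)
for n,(l,lw,u,uw,p,pw) in {11:(127.8,208.1,181.2,242.6,182.,264),13:(160,182.6,189.8,217.8,191.5,239.6)}.items():
    a,b=A(l,lw,120),A(u,uw,120);c=A(p,pw,130)
    v=b-a;print(n,"low",a.round(1),"up",b.round(1),"len %.1f"%np.linalg.norm(v),"strip ang from vertical (fwd +) %.1f"%np.degrees(np.arctan2(-v[0],v[1])),"plate",c.round(1))
E
```

```text
11 low [ 64.4 -24.1] up [40.7  9.1] len 40.7 strip ang from vertical (fwd +) 35.6 plate [40.5  9.8]
13 low [ 42.3 -44.2] up [32.1 -6.8] len 38.7 strip ang from vertical (fwd +) 15.3 plate [31.9 -4.1]
```

Call:
arm_command(
  moves=[
    {"dx": 0,"dy": -0.15,"dz": 0.3,"twist": 0,"claw": 0.8},
    {"dx": 0,"dy": -0.15,"dz": 0.3,"twist": 0,"claw": 0.8},
    {"dx": 0,"dy": -0.15,"dz": 0.3,"twist": 0,"claw": 0.8},
    {"dx": 0,"dy": -0.1,"dz": 0.3,"twist": 0,"claw": 0.8},
    {"dx": 0,"dy": 0,"dz": 0,"twist": 0,"claw": 0.8},
  ],
)

```text
t: 11.83
eef_pos: [652.6, -100.8, 444.2]
eef_rot: [-0.487, 0.515, -0.513, 0.485]
force: [-4.4, 0.5, -2.9]
gripper_width: 11.8
```

```bash
python3 - <<'E'
from h import *
gobay(-58,1.5,262)
im=arm.get_image("wrist")[:,:,::-1]
cv2.imwrite("pics/wrist14.png",im)
cv2.imwrite(f"pics/c14.png",cv2.resize(im[145:225,110:400],None,fx=2.7,fy=5,interpolation=cv2.INTER_CUBIC))
E
```

```text
yaw now -93.2 twist 0.003  dx 0.03 dy 0.22 dz -0.84 (after twist); before-twist dx 0.03 dz -0.84 tz [ 1.   -0.06  0.  ] pos [ 652.6 -100.8  444.2] w 11.8 F [-4.4  0.5 -2.9] t 11.8333
grasp pt in bay [-49.6   1.8 264.2]
```

View pics/c14.png

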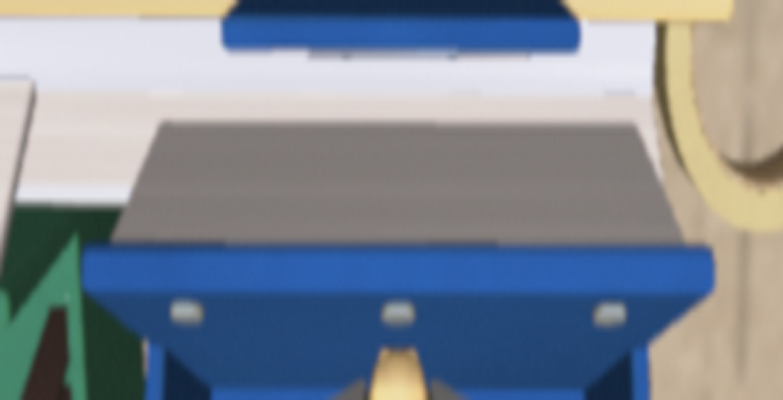

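```bash
python3 - <<'E'
from h import *
fx=313.08
A=lambda r,w,L:pt(r,L*fx/w)
a,b=A(145+123/5,(637-160)/2.7,120),A(145+242/5,(684-110)/2.7,120);v=b-a
print(a.round(1),b.round(1),np.linalg.norm(v),"lean",35.6-np.degrees(np.arctan2(-v[0],v[1])))
E
```

```text
[ 34.8 -49.3] [ 29.  -10.4] 39.32002706974241 lean 27.0540237638225
```

Call:
arm_command(
  moves=[
    {"dx": 0,"dy": 0,"dz": -0.25,"twist": 0,"claw": 0.8},
    {"dx": 0,"dy": 0.5,"dz": 0,"twist": 0,"claw": 0.8},
    {"dx": 0,"dy": 0.5,"dz": 0,"twist": 0,"claw": 0.8},
    {"dx": 0,"dy": 0.4,"dz": 0,"twist": 0,"claw": 0.8},
    {"dx": 0,"dy": 0,"dz": 0,"twist": 0,"claw": 0.8},
  ],
)

```text
t: 12.3
eef_pos: [650.7, -100.6, 429.9]
eef_rot: [0.486, -0.514, 0.514, -0.486]
force: [0.2, 0.5, -3.3]
gripper_width: 11.8
```

Call:
arm_command(
  moves=[
    {"dx": 0,"dy": 0.3,"dz": 0,"twist": 0,"claw": 0.8},
    {"dx": 0,"dy": 0,"dz": 0,"twist": 0,"claw": 0.8},
    {"dx": 0,"dy": 0,"dz": 0,"twist": 0,"claw": 0.8},
  ],
)

```text
t: 12.55
eef_pos: [650.6, -100.6, 428.2]
eef_rot: [0.486, -0.514, 0.514, -0.486]
force: [0.8, -0.6, -1.6]
gripper_width: 11.7
```

```bash
python3 - <<'E'
from h import *
gobay(-53,1.5,240)
im=arm.get_image("wrist")[:,:,::-1]
cv2.imwrite("pics/wrist15.png",im)
cv2.imwrite(f"pics/c15.png",cv2.resize(im[110:225,110:400],None,fx=2.7,fy=5,interpolation=cv2.INTER_CUBIC))
E
```

```text
yaw now -93.2 twist 0.003  dx 0.04 dy 0.82 dz -0.14 (after twist); before-twist dx 0.04 dz -0.14 tz [ 1.   -0.06  0.  ] pos [ 650.6 -100.6  428.2] w 11.7 F [ 0.8 -0.6 -1.6] t 12.55
grasp pt in bay [-51.6   1.9 248.2]
```

View pics/c15.png

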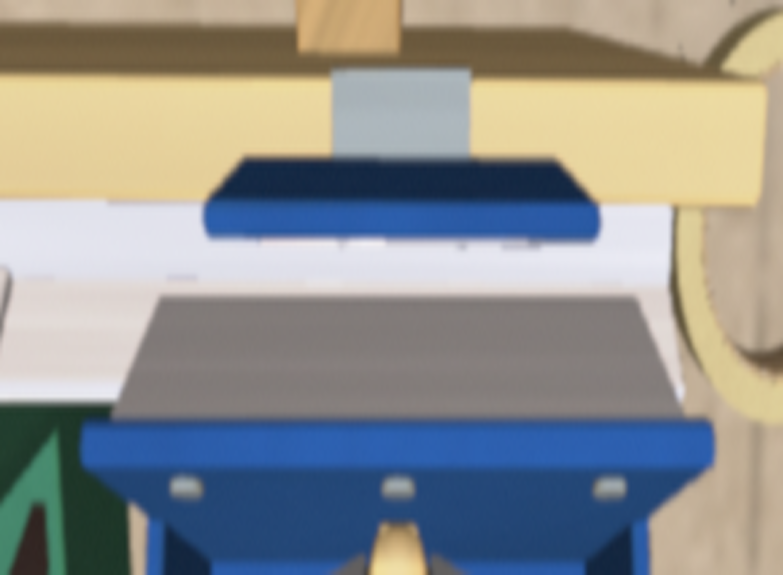

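Call:
arm_command(
  moves=[
    {"dx": 0,"dy": 0.3,"dz": 0,"twist": 0,"claw": 0.8},
    {"dx": 0,"dy": 0.3,"dz": 0,"twist": 0,"claw": 0.8},
    {"dx": 0,"dy": 0,"dz": 0,"twist": 0,"claw": 0.8},
    {"dx": 0,"dy": 0,"dz": 0,"twist": 0,"claw": 0.8},
  ],
)

```text
t: 12.93
eef_pos: [650.4, -100.6, 421.7]
eef_rot: [-0.486, 0.514, -0.514, 0.486]
force: [-0.8, -0.1, -1.7]
gripper_width: 11.4
```

Call:
arm_command(
  moves=[
    {"dx": 0,"dy": 0.3,"dz": 0,"twist": 0,"claw": 0.8},
    {"dx": 0,"dy": 0,"dz": 0,"twist": 0,"claw": 0.8},
    {"dx": 0,"dy": 0,"dz": 0,"twist": 0,"claw": 0.8},
  ],
)

```text
t: 13.18
eef_pos: [650.4, -100.6, 418.9]
eef_rot: [-0.486, 0.514, -0.514, 0.486]
force: [0.7, -0.5, -3.0]
gripper_width: 11.7
```

Call:
arm_command(
  moves=[
    {"dx": 0,"dy": 0.3,"dz": 0,"twist": 0,"claw": 0.8},
    {"dx": 0,"dy": 0,"dz": 0,"twist": 0,"claw": 0.8},
    {"dx": 0,"dy": 0,"dz": 0,"twist": 0,"claw": 0.8},
  ],
)

```text
t: 13.43
eef_pos: [650.4, -100.6, 415.9]
eef_rot: [-0.486, 0.514, -0.514, 0.486]
force: [0.0, 0.2, -2.1]
gripper_width: 12.1
```

Call:
arm_command(
  moves=[
    {"dx": 0,"dy": 0.3,"dz": 0,"twist": 0,"claw": 0.8},
    {"dx": 0,"dy": 0,"dz": 0,"twist": 0,"claw": 0.8},
    {"dx": 0,"dy": 0,"dz": 0,"twist": 0,"claw": 0.8},
  ],
)

```text
t: 13.68
eef_pos: [650.3, -100.6, 412.9]
eef_rot: [-0.486, 0.514, -0.514, 0.486]
force: [0.4, -0.4, -2.2]
gripper_width: 11.5
```

```bash
python3 - <<'E'
from h import *
gobay(-53,1.5,230)
im=arm.get_image("wrist")[:,:,::-1]
cv2.imwrite("pics/wrist16.png",im)
cv2.imwrite(f"pics/c16.png",cv2.resize(im[110:225,110:400],None,fx=2.7,fy=5,interpolation=cv2.INTER_CUBIC))
E
```

```text
yaw now -93.2 twist 0.003  dx 0.04 dy 0.29 dz -0.11 (after twist); before-twist dx 0.04 dz -0.11 tz [ 1.   -0.06  0.  ] pos [ 650.3 -100.6  412.9] w 11.5 F [ 0.4 -0.4 -2.2] t 13.6833
grasp pt in bay [-51.9   1.9 232.9]
```

View pics/c16.png

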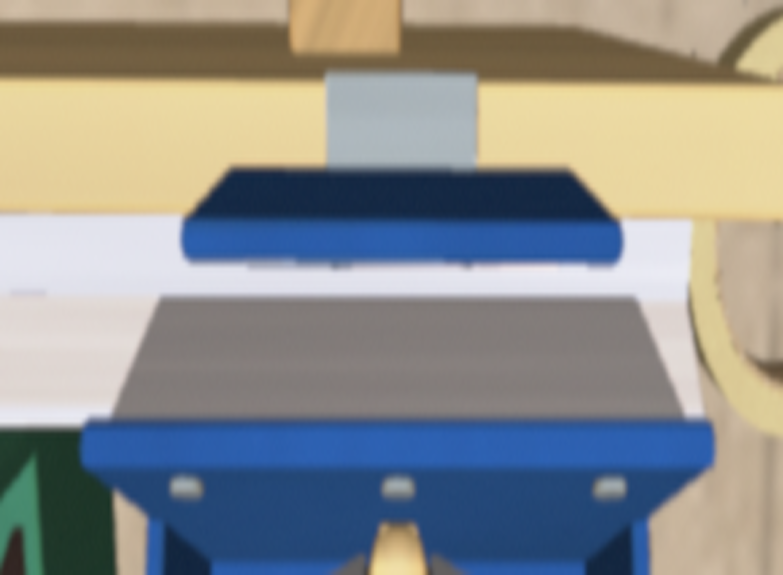

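Call:
arm_command(
  moves=[
    {"dx": 0,"dy": 0.2,"dz": 0,"twist": 0,"claw": 0.8},
    {"dx": 0,"dy": 0,"dz": 0,"twist": 0,"claw": 0.8},
    {"dx": 0,"dy": 0,"dz": 0,"twist": 0,"claw": 0.8},
  ],
)

```text
t: 13.98
eef_pos: [650.5, -100.6, 411.4]
eef_rot: [0.486, -0.514, 0.514, -0.486]
force: [0.4, -0.3, -2.2]
gripper_width: 11.6
```

Call:
arm_command(
  moves=[
    {"dx": 0,"dy": 0.2,"dz": 0,"twist": 0,"claw": 0.8},
    {"dx": 0,"dy": 0,"dz": 0,"twist": 0,"claw": 0.8},
    {"dx": 0,"dy": 0,"dz": 0,"twist": 0,"claw": 0.8},
  ],
)

```text
t: 14.23
eef_pos: [650.7, -100.6, 409.9]
eef_rot: [0.485, -0.513, 0.515, -0.486]
force: [3.5, 1.0, -0.2]
gripper_width: 11.7
```

Call:
arm_command(
  moves=[
    {"dx": 0,"dy": 0,"dz": 0,"twist": 0,"claw": 0.8},
    {"dx": 0,"dy": 0,"dz": 0,"twist": 0,"claw": 0.8},
    {"dx": 0,"dy": 0,"dz": 0,"twist": 0,"claw": 0.8},
    {"dx": 0,"dy": 0,"dz": 0,"twist": 0,"claw": 0.8},
  ],
  squeeze=5,
)

```text
t: 14.57
eef_pos: [650.0, -100.6, 408.6]
eef_rot: [-0.486, 0.515, -0.513, 0.485]
force: [-1.7, 1.5, -1.8]
gripper_width: 11.8
```

```bash
python3 - <<'E'
from h import *
gobay(-53,1.5,230)
im=arm.get_image("wrist")[:,:,::-1]
cv2.imwrite("pics/wrist17.png",im)
E
```

```text
yaw now -93.2 twist 0.003  dx 0.04 dy -0.14 dz -0.08 (after twist); before-twist dx 0.04 dz -0.08 tz [ 1.   -0.06  0.  ] pos [ 650.  -100.6  408.6] w 11.8 F [-1.7  1.5 -1.8] t 14.5667
grasp pt in bay [-52.2   1.9 228.6]
```

View pics/wrist17.png

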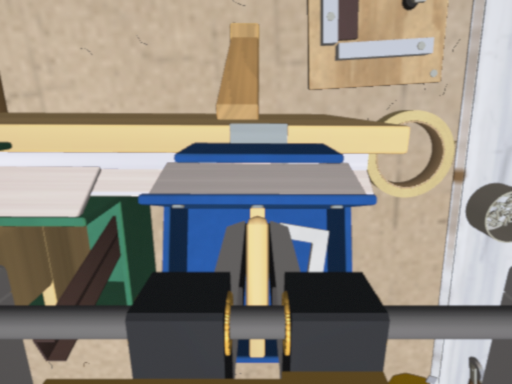

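Call:
arm_command(
  moves=[
    {"dx": 0,"dy": 0,"dz": 0,"twist": 0,"claw": 2.6},
    {"dx": 0,"dy": 0,"dz": 0,"twist": 0,"claw": 3.4},
    {"dx": 0,"dy": 0,"dz": 0,"twist": 0,"claw": 3.4},
    {"dx": 0,"dy": 0,"dz": 0,"twist": 0,"claw": 3.4},
    {"dx": 0,"dy": 0,"dz": 0,"twist": 0,"claw": 3.4},
  ],
)

```text
t: 15.03
eef_pos: [650.3, -100.4, 409.7]
eef_rot: [0.486, -0.514, 0.514, -0.486]
force: [-2.1, 2.9, 1.6]
gripper_width: 34.0
```

```bash
python3 - <<'E'
from h import *
gobay(-53,1.5,230)
cv2.imwrite("pics/wrist18.png",arm.get_image("wrist")[:,:,::-1])
im=arm.get_image("scene")[:,:,::-1]
cv2.imwrite("pics/scene18.png",cv2.resize(im[80:200,210:360],None,fx=5,fy=5))
E
```

```text
yaw now -93.2 twist 0.003  dx 0.06 dy -0.03 dz -0.11 (after twist); before-twist dx 0.06 dz -0.11 tz [ 1.   -0.06  0.  ] pos [ 650.3 -100.4  409.7] w 34.0 F [-2.1  2.9  1.6] t 15.0333
grasp pt in bay [-51.9   2.1 229.7]
```

View pics/wrist18.png

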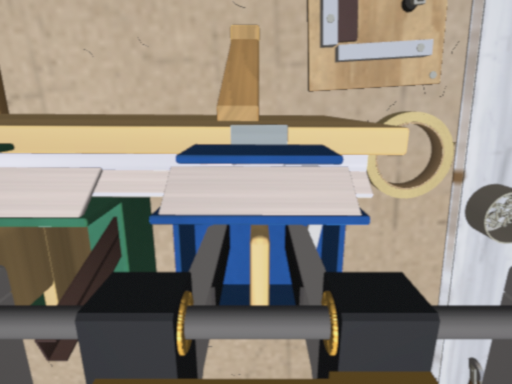

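View pics/scene18.png

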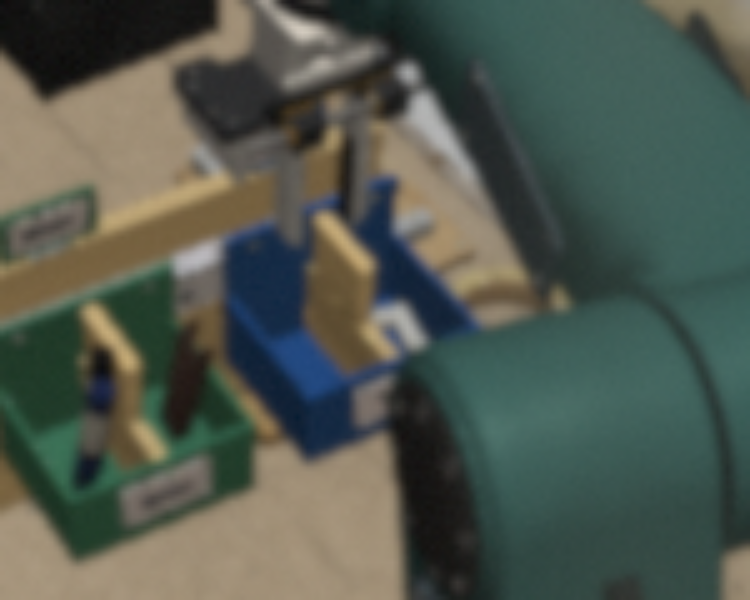

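Call:
arm_command(
  moves=[
    {"dx": 0,"dy": 0,"dz": -0.4,"twist": 0,"claw": 3.4},
    {"dx": 0,"dy": 0,"dz": -0.4,"twist": 0,"claw": 3.4},
    {"dx": 0,"dy": 0,"dz": 0,"twist": 0,"claw": 3.4},
    {"dx": 0,"dy": 0,"dz": 0,"twist": 0,"claw": 3.4},
    {"dx": 0,"dy": 0,"dz": 0,"twist": 0,"claw": 3.4},
  ],
)

```text
t: 15.55
eef_pos: [642.4, -100.3, 409.5]
eef_rot: [0.486, -0.514, 0.514, -0.486]
force: [0.0, 0.3, -0.4]
gripper_width: 33.9
```

Call:
arm_command(
  moves=[
    {"dx": 0,"dy": -1,"dz": 0,"twist": 0,"claw": 3.4},
    {"dx": 0,"dy": -2,"dz": 0,"twist": 0,"claw": 3.4},
    {"dx": 0,"dy": -3,"dz": 0,"twist": 0,"claw": 3.4},
    {"dx": 0,"dy": -2,"dz": 0,"twist": 0,"claw": 3.4},
    {"dx": 0,"dy": 0,"dz": 0,"twist": 0,"claw": 3.4},
  ],
)

```text
t: 15.97
eef_pos: [641.9, -100.1, 496.4]
eef_rot: [0.484, -0.51, 0.517, -0.488]
force: [-0.5, -0.8, 1.6]
gripper_width: 34.0
```

Call:
arm_command(
  moves=[
    {"dx": 0,"dy": -1.5,"dz": -3,"twist": 0,"claw": 3.4},
    {"dx": 0,"dy": -1,"dz": -3.5,"twist": 0,"claw": 3.4},
    {"dx": 0,"dy": 0,"dz": 0,"twist": 0,"claw": 3.4},
    {"dx": 0,"dy": 0,"dz": 0,"twist": 0,"claw": 3.4},
    {"dx": 0,"dy": 0,"dz": 0,"twist": 0,"claw": 3.4},
  ],
)

```text
t: 16.38
eef_pos: [577.6, -96.6, 513.6]
eef_rot: [-0.486, 0.514, -0.514, 0.486]
force: [-0.3, 0.3, 1.0]
gripper_width: 34.3
```

```bash
python3 - <<'E'
from h import *
s=arm.read_state();np.save("s19.npy",s,allow_pickle=True)
gobay(-53,1.5,230)
for n in("wrist","scene","top"): cv2.imwrite(f"pics/{n}19.png",arm.get_image(n)[:,:,::-1])
im=cv2.imread("pics/scene19.png")
cv2.imwrite("pics/scene19c.png",cv2.resize(im[80:200,210:360],None,fx=5,fy=5))
E
```

```text
yaw now -93.2 twist 0.003  dx 0.02 dy 10.36 dz 7.17 (after twist); before-twist dx 0.04 dz 7.17 tz [ 1.   -0.06  0.  ] pos [577.6 -96.6 513.6] w 34.3 F [-0.3  0.3  1. ] t 16.3833
grasp pt in bay [-124.7    1.7  333.6]
```

View pics/wrist19.png

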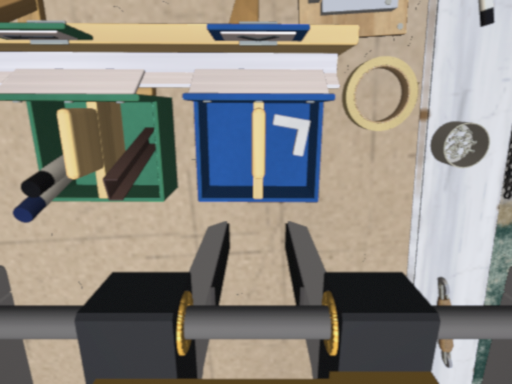

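View pics/scene19c.png

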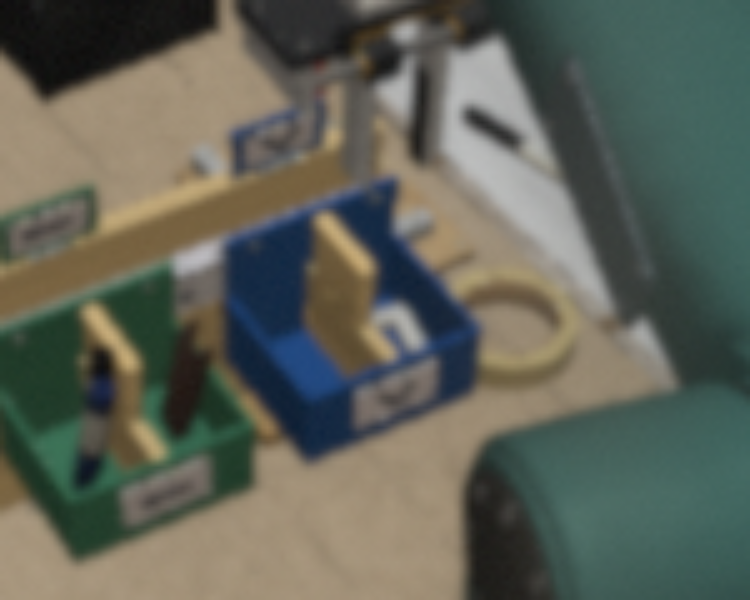

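```bash
python3 - <<'E'
from h import *
s=np.load("s19.npy",allow_pickle=True).item();p=campose("wrist",s)
im=cv2.imread("pics/wrist19.png")
h=cv2.cvtColor(im,cv2.COLOR_BGR2HSV)
cv2.imwrite("pics/w19a.png",cv2.resize(im[60:215,10:345],None,fx=2.3,fy=3.7,interpolation=cv2.INTER_CUBIC))
m=cv2.inRange(h,(105,120,40),(125,255,255))
for r in(35,97):
    x=np.flatnonzero(m[r,150:400])+150;print(r,x.min(),x.max(), w2bay(plane("wrist",[[(x.min()+x.max())/2,r]],262 if r==35 else 219,p)[0]).round(1))
E
```

```text
35 213 303 [-2.10e+00  1.00e-01  2.62e+02]
97 183 334 [-41.   -0.6 219. ]
```

View pics/w19a.png

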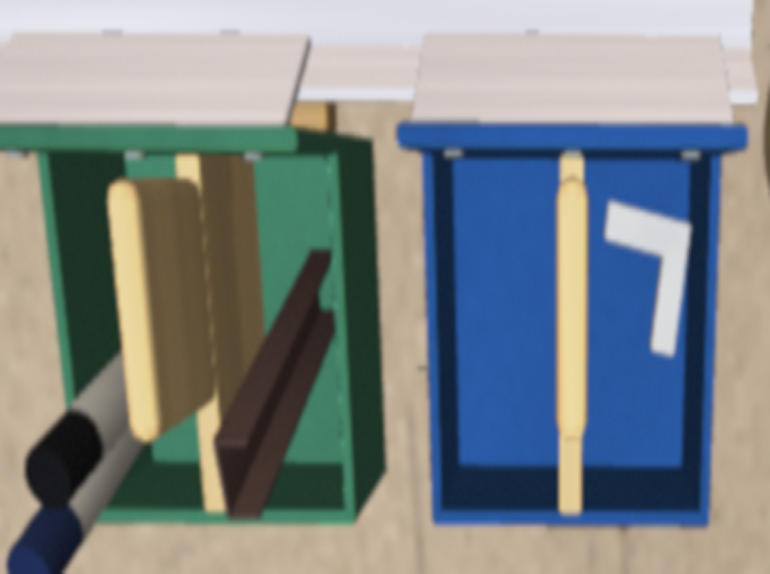

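```bash
python3 - <<'E'
from h import *
s=arm.read_state();print(s["t"],s["force"].round(1),np.abs(s["joint_velocities"]).max())
print(arm.job_done())
E
```

```text
16.5333 [-0.2  0.7 -0.1] 0.004635568446339598
the job is handed in; nothing more can be done
None
```

The blue tote hangs in the blue-labelled bay with the corner key inside it, and I handed the job in at 16.5 s. I was given no verdict.

**What I did**
- **Key:** I picked it up and dropped it into the tote's right compartment.
- **Tilting the tote:** I gripped the handle at 35 N. The arm could not tilt the tool, so I pushed the lock block against the rail's face with about 5 N. That leaned the tote about 27° in the grip.
- **Hanging it:** I lowered the strip into the trough until it touched, then let go, and the tote swung home.

**Last checks**
- **Position:** the back plate measures 41 mm out from the wall, where home puts it, and 0.6 mm off the bay centre line. The label measures 0.1 mm off that same line.
- **Level:** its back plate and front rim lie on the same image rows as the green tote's, so it looks level and fully home.
- **Key and arm:** the key lies in the right compartment. The arm was clear and still, with wrist force under 1 N.

**Not as planned or not checked**
- The tote slipped about 12 mm forward in the grip while it was being tilted. I corrected for this before lowering.
- After I opened the fingers, the wrist force showed 2–3 N, probably from touching the back plate. It went to zero once I backed off.
- I did not see the lock block under the rail directly. I judged it home from the match with the green tote.
- I did not measure the other objects again at the end, but I never worked near them.

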